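Chock, load and close the pull-out tin shelf

TASK

First set one orange chock across the front end of each lane of the sloping pull-out shelf, just behind the two dark corner stops, while the shelf is still pulled out. Then move every tin from the wooden holder onto the shelf, lying on its side across a lane behind a chock (up to two tins to a lane), letting each go only where the chock or the tin in front of it stops it rolling, so that no tin ever ends up down on the counter. When all the tins are lying still, push the shelf fully home by its red tab until the spring catch snaps in; the chocks must still be in place and the other things on the counter left alone.

Things in the scene. Friction and masses are not known exactly. Their poses are not given: they have to be found in the camera images.
- shelf (a joint): position of the sliding shelf on its base, m: near 0 at the start (pulled out towards the robot), 0.08 = fully home at the wooden end board. It slides level along the +x axis of the seat points (away from the robot) with about 2 N of friction; between about 0.063 and 0.072 a spring catch resists with 4 to 8 N, then snaps in and holds it home
- caddy: the shelf's fixed base, 325 x 290 mm (its x = slide direction). The aluminium shelf on it is 200 mm deep along x and 288 mm wide along y, with two lanes side by side, each 136 mm wide between walls 16 mm high. The lane floors rise 5 degrees (87 mm per metre) towards +x, to a back wall
- seat_left (a point): point on the floor of the shelf's left (+y) lane where the middle of a chock's underside belongs; x = slide direction, y = across, z = up. The lane's front is open but for two dark corner stops (22 mm wide, 86 mm clear between, top 23 mm above this point, rear face 24 mm to -x of it), which stop a chock while a tin rolls out between them. The back wall is 159 mm to +x, its top 50 mm up
- seat_right (a point): the same point in the right (-y) lane, 144 mm from seat_left. In either lane, with the chock seated, the first tin comes to rest with its centre about 45 mm to +x and 37 mm above the seat point, in the middle of the lane (y 0); a second tin rests against the first about 66 mm further and 6 mm higher
- push_tab (a point): centre of the top of the red tab that stands on the shelf between the lanes, for pushing the shelf: 14 mm thick along x, 22 mm wide along y, it rises about 70 mm above the shelf floor; moves with the shelf
- holder: fixed wooden tin holder on the counter, 300 x 86 mm; origin at the centre of its underside. Four nests in a row along its x axis at -108, -36, 36 and 108 mm; each is a pair of low cross bars (top 16 mm above the counter) on which a tin lies with its axis along the holder's y and its centre 44 mm above the counter
- salt_jar: bystander: glass salt jar with steel twist cap, 60 mm across, 90 mm high; origin under its centre
- dish: bystander: small aluminium dish, 90 mm across, 30 mm high; origin under its centre
- turner: bystander: blue turner, 280 mm long, lying along its x; origin under its centre
- mug: bystander: white mug, 80 mm across, 90 mm high; origin under its centre
- plate: bystander: blue plate, 140 mm across, 20 mm high; origin under its centre
- tin1_center (a point): centre of a closed tin with a red band, a plain cylinder 66 mm in diameter and 60 mm long, about 0.2 to 0.4 kg, lying on its side; its axis is this point's y (x and z turn as it rolls). It can be taken from above by its two flat ends (60 mm), best at or a little above the centre. Two to four of the four tins are present
- tin2_center (a point): centre of a closed tin with a green band, a plain cylinder 66 mm in diameter and 60 mm long, about 0.2 to 0.4 kg, lying on its side; its axis is this point's y (x and z turn as it rolls). It can be taken from above by its two flat ends (60 mm), best at or a little above the centre. Two to four of the four tins are present
- tin3_center (a point): centre of a closed tin with a yellow band, a plain cylinder 66 mm in diameter and 60 mm long, about 0.2 to 0.4 kg, lying on its side; its axis is this point's y (x and z turn as it rolls). It can be taken from above by its two flat ends (60 mm), best at or a little above the centre. Two to four of the four tins are present
- tin4_center (a point): centre of a closed tin with a blue band, a plain cylinder 66 mm in diameter and 60 mm long, about 0.2 to 0.4 kg, lying on its side; its axis is this point's y (x and z turn as it rolls). It can be taken from above by its two flat ends (60 mm), best at or a little above the centre. Two to four of the four tins are present
- chock1_center (a point): centre (half-way up, 24 mm above its underside) of an orange chock, about 0.15 kg, 116 mm long along y, shaped like an upside-down T, the same from both sides: foot 44 mm wide along x and 12 mm high, upright fin 14 mm thick along x reaching 48 mm above the underside; hold it by the fin. Both chocks are alike; either fits either lane, either way round
- chock2_center (a point): centre (half-way up, 24 mm above its underside) of an orange chock, about 0.15 kg, 116 mm long along y, shaped like an upside-down T, the same from both sides: foot 44 mm wide along x and 12 mm high, upright fin 14 mm thick along x reaching 48 mm above the underside; hold it by the fin. Both chocks are alike; either fits either lane, either way round
Things that resemble listed ones, but are neither listed nor needed, are in the scene too. What is shaped like the part that bears chock1_center but blue or pink is not meant.

How it is judged:
On the way, in this order (a step that is already met when the one before it is completed fails the run):
1. one chock stands released in the front of each lane, shelf still pulled out ((((x of chock1_center in the frame of seat_left between -0.014 and 0.014 m and y of chock1_center in the frame of seat_left between -0.02 and 0.02 m and z of chock1_center in the frame of seat_left between 0.014 and 0.036 m and angle between the y axis of chock1_center and the y axis of seat_left, either way round below 0.2 rad) and (x of chock2_center in the frame of seat_right between -0.014 and 0.014 m and y of chock2_center in the frame of seat_right between -0.02 and 0.02 m and z of chock2_center in the frame of seat_right between 0.014 and 0.036 m and angle between the y axis of chock2_center and the y axis of seat_right, either way round below 0.2 rad)) or ((x of chock1_center in the frame of seat_right between -0.014 and 0.014 m and y of chock1_center in the frame of seat_right between -0.02 and 0.02 m and z of chock1_center in the frame of seat_right between 0.014 and 0.036 m and angle between the y axis of chock1_center and the y axis of seat_right, either way round below 0.2 rad) and (x of chock2_center in the frame of seat_left between -0.014 and 0.014 m and y of chock2_center in the frame of seat_left between -0.02 and 0.02 m and z of chock2_center in the frame of seat_left between 0.014 and 0.036 m and angle between the y axis of chock2_center and the y axis of seat_left, either way round below 0.2 rad))) and value of joint shelf below 0.05 m and contact force between the fingers and chock1 below 0.1 N and contact force between the fingers and chock2 below 0.1 N), for 0.2 s.
2. every tin lies released and still behind a chock, both chocks in place, shelf still pulled out (((x of tin1_center in the frame of seat_left between 0.03 and 0.135 m and y of tin1_center in the frame of seat_left between -0.04 and 0.04 m and z of tin1_center in the frame of seat_left between 0.028 and 0.052 m) or (x of tin1_center in the frame of seat_right between 0.03 and 0.135 m and y of tin1_center in the frame of seat_right between -0.04 and 0.04 m and z of tin1_center in the frame of seat_right between 0.028 and 0.052 m)) and angle between the y axis of each of tin1_center, tin2_center, tin3_center, tin4_center and the y axis of seat_left, either way round below 0.25 rad and linear speed of each of tin1, tin2, tin3, tin4 below 0.02 m/s and contact force between the fingers and tin1 below 0.1 N and ((x of tin2_center in the frame of seat_left between 0.03 and 0.135 m and y of tin2_center in the frame of seat_left between -0.04 and 0.04 m and z of tin2_center in the frame of seat_left between 0.028 and 0.052 m) or (x of tin2_center in the frame of seat_right between 0.03 and 0.135 m and y of tin2_center in the frame of seat_right between -0.04 and 0.04 m and z of tin2_center in the frame of seat_right between 0.028 and 0.052 m)) and contact force between the fingers and tin2 below 0.1 N and ((x of tin3_center in the frame of seat_left between 0.03 and 0.135 m and y of tin3_center in the frame of seat_left between -0.04 and 0.04 m and z of tin3_center in the frame of seat_left between 0.028 and 0.052 m) or (x of tin3_center in the frame of seat_right between 0.03 and 0.135 m and y of tin3_center in the frame of seat_right between -0.04 and 0.04 m and z of tin3_center in the frame of seat_right between 0.028 and 0.052 m)) and contact force between the fingers and tin3 below 0.1 N and ((x of tin4_center in the frame of seat_left between 0.03 and 0.135 m and y of tin4_center in the frame of seat_left between -0.04 and 0.04 m and z of tin4_center in the frame of seat_left between 0.028 and 0.052 m) or (x of tin4_center in the frame of seat_right between 0.03 and 0.135 m and y of tin4_center in the frame of seat_right between -0.04 and 0.04 m and z of tin4_center in the frame of seat_right between 0.028 and 0.052 m)) and contact force between the fingers and tin4 below 0.1 N and (((x of chock1_center in the frame of seat_left between -0.014 and 0.014 m and y of chock1_center in the frame of seat_left between -0.02 and 0.02 m and z of chock1_center in the frame of seat_left between 0.014 and 0.036 m and angle between the y axis of chock1_center and the y axis of seat_left, either way round below 0.2 rad) and (x of chock2_center in the frame of seat_right between -0.014 and 0.014 m and y of chock2_center in the frame of seat_right between -0.02 and 0.02 m and z of chock2_center in the frame of seat_right between 0.014 and 0.036 m and angle between the y axis of chock2_center and the y axis of seat_right, either way round below 0.2 rad)) or ((x of chock1_center in the frame of seat_right between -0.014 and 0.014 m and y of chock1_center in the frame of seat_right between -0.02 and 0.02 m and z of chock1_center in the frame of seat_right between 0.014 and 0.036 m and angle between the y axis of chock1_center and the y axis of seat_right, either way round below 0.2 rad) and (x of chock2_center in the frame of seat_left between -0.014 and 0.014 m and y of chock2_center in the frame of seat_left between -0.02 and 0.02 m and z of chock2_center in the frame of seat_left between 0.014 and 0.036 m and angle between the y axis of chock2_center and the y axis of seat_left, either way round below 0.2 rad))) and value of joint shelf below 0.05 m), for 0.3 s.
3. the shelf is pushed home past its spring catch (value of joint shelf above 0.0755 m), for 0.2 s.
At the end, for the whole second after the job is handed in: Shelf home past its catch (joint above 75.5 mm); a chock in each lane within 14 mm (x) and 20 mm (y) of its seat, turned under 0.2 rad; every tin lies still in a lane, 30 to 135 mm behind the seat, within 40 mm of mid-lane, axis within 0.25 rad of shelf y; nothing held (((x of tin1_center in the frame of seat_left between 0.03 and 0.135 m and y of tin1_center in the frame of seat_left between -0.04 and 0.04 m and z of tin1_center in the frame of seat_left between 0.028 and 0.052 m) or (x of tin1_center in the frame of seat_right between 0.03 and 0.135 m and y of tin1_center in the frame of seat_right between -0.04 and 0.04 m and z of tin1_center in the frame of seat_right between 0.028 and 0.052 m)) and angle between the y axis of each of tin1_center, tin2_center, tin3_center, tin4_center and the y axis of seat_left, either way round below 0.25 rad and linear speed of each of tin1, tin2, tin3, tin4 below 0.02 m/s and contact force between the fingers and tin1 below 0.1 N and ((x of tin2_center in the frame of seat_left between 0.03 and 0.135 m and y of tin2_center in the frame of seat_left between -0.04 and 0.04 m and z of tin2_center in the frame of seat_left between 0.028 and 0.052 m) or (x of tin2_center in the frame of seat_right between 0.03 and 0.135 m and y of tin2_center in the frame of seat_right between -0.04 and 0.04 m and z of tin2_center in the frame of seat_right between 0.028 and 0.052 m)) and contact force between the fingers and tin2 below 0.1 N and ((x of tin3_center in the frame of seat_left between 0.03 and 0.135 m and y of tin3_center in the frame of seat_left between -0.04 and 0.04 m and z of tin3_center in the frame of seat_left between 0.028 and 0.052 m) or (x of tin3_center in the frame of seat_right between 0.03 and 0.135 m and y of tin3_center in the frame of seat_right between -0.04 and 0.04 m and z of tin3_center in the frame of seat_right between 0.028 and 0.052 m)) and contact force between the fingers and tin3 below 0.1 N and ((x of tin4_center in the frame of seat_left between 0.03 and 0.135 m and y of tin4_center in the frame of seat_left between -0.04 and 0.04 m and z of tin4_center in the frame of seat_left between 0.028 and 0.052 m) or (x of tin4_center in the frame of seat_right between 0.03 and 0.135 m and y of tin4_center in the frame of seat_right between -0.04 and 0.04 m and z of tin4_center in the frame of seat_right between 0.028 and 0.052 m)) and contact force between the fingers and tin4 below 0.1 N and (((x of chock1_center in the frame of seat_left between -0.014 and 0.014 m and y of chock1_center in the frame of seat_left between -0.02 and 0.02 m and z of chock1_center in the frame of seat_left between 0.014 and 0.036 m and angle between the y axis of chock1_center and the y axis of seat_left, either way round below 0.2 rad) and (x of chock2_center in the frame of seat_right between -0.014 and 0.014 m and y of chock2_center in the frame of seat_right between -0.02 and 0.02 m and z of chock2_center in the frame of seat_right between 0.014 and 0.036 m and angle between the y axis of chock2_center and the y axis of seat_right, either way round below 0.2 rad)) or ((x of chock1_center in the frame of seat_right between -0.014 and 0.014 m and y of chock1_center in the frame of seat_right between -0.02 and 0.02 m and z of chock1_center in the frame of seat_right between 0.014 and 0.036 m and angle between the y axis of chock1_center and the y axis of seat_right, either way round below 0.2 rad) and (x of chock2_center in the frame of seat_left between -0.014 and 0.014 m and y of chock2_center in the frame of seat_left between -0.02 and 0.02 m and z of chock2_center in the frame of seat_left between 0.014 and 0.036 m and angle between the y axis of chock2_center and the y axis of seat_left, either way round below 0.2 rad))) and contact force between the fingers and chock1 below 0.1 N and contact force between the fingers and chock2 below 0.1 N and value of joint shelf above 0.0755 m); the robot touches nothing.
It fails at once if a tin is down on the counter (centre lower than 37 mm) (height (world z) of any of tin1_center, tin2_center, tin3_center, tin4_center below 0.037 m).
It fails at once if another thing on the counter (salt jar, dish, turner, mug or plate) is moved by more than 40 mm (distance of any of salt_jar, dish, turner, mug, plate from where it was at the start of the episode above 0.04 m).
Of tin1, tin2, tin3, tin4 only 2 to 4 are there at a start; the rules pass over those that are not, and their reading is None.
At some moment in a run one of chock1, chock2 may be knocked a few centimetres aside while the robot is not near it.
It also fails if it takes over 210 s, if anything falls off the work surface, if the arm or the gripper's body presses on something with over 40 N, if the wrist force passes 120 N, or if a joint passes its speed limit or range.

ROBOT

A 7-joint arm with a two-finger parallel gripper is mounted at the origin on the work surface. World frame = base frame: x ahead of the robot, y to its left, z up, the work surface at z = 0. Lengths are in m, angles in rad, forces in N, time in s.
With the tool pointing down it reaches from about 0.425 to 0.875 m from the base axis. Payload 4.7 kg.
Tool frame: the origin (TCP) lies on the centre line of the jaws, within the pads' length; the fingertips stand 8 mm ahead of it and the grasp point (between the pads) lies 11 mm behind it; z points along the fingers, y is the direction in which the jaws open and shut (so a half turn about z gives the same grasp; the last joint's range is limited). The gripper opens to 87 mm and grips with 3 to 60 N. Pads are 19 mm wide; open, the fingers measure 117 mm over their backs; the gripper's body (75 mm by 190 mm) begins 51 mm behind the grasp point.
Start: joints at [1.131, 0.321, -0.07, 1.45, 0.023, 1.371, -0.057], TCP at [0.285, -0.584, 0.231] pointing down, gripper open.
Joint ranges: [-2.86, 2.86], [-0.3, 2.09], [-1.38, 1.24], [0.06, 2.45], [-1.56, 4.7], [0.09, 2.05], [-2.69, 2.69]. Speed limits (rad/s): [2.57, 2.57, 3.14, 3.14, 3.14, 3.14, 3.14].

INTERFACE

Orientations are given as a rotation vector (axis times angle).
In Python, from bench import status, optics, order gives the robot as it stands.
- The arm moves only by the tool step_arm, never from a script. Its argument "rows" is a list of rows, each a list of 3 entries, a list of its own where there are three numbers: the turn, a rotation vector about the tool's x, y, z in degrees, then the shift along the tool's x, y, z in mm, then the finger opening in mm, from 0 to 87. A call has 1 to 12 rows; each row shifts and turns the pose as measured when the row begins, along the tool's axes as they then stand; what a row does not reach is not made up. A row lasts 1/12 s, in which the tool goes at most 41.7 mm and 7.16 degrees, less where a joint would pass 70% of its speed; a pose out of reach is approached as far as the arm can. A call is refused whole if a number of a shift passes 41.7 or a number of a turn 7.16, either way. A call with a gripper value outside its range is refused whole. The fingers move at their own pace and stop on an object; "grip_force" is the grip in N (left out, the last holds). Time passes only in rows, so rows that do not move let the fingers close. It gives the time, the measured TCP pose, the force and the opening at its end, in the units of the state.
- status.get_state(): the state, without advancing time (a new reading comes with each control period).
- optics.get_image(name): name is "scene" or "top" or "wrist"; returns a dict with "frame" (384x512x3 uint8, red, green, blue), "range_z" (384x512 float32, m along the optical axis (not along the pixel's ray), 0 where there is no reading), "K" (3x3 intrinsics, pixels), "R" (3x3) and "t" (3): a world point X has camera coordinates R X + t. Camera axes: x right, y down, z forward; pixel columns grow to the right and rows downward; lengths in m; the calibration is good to about 2 mm. A picture is of the moment at which its call begins.
- order.close_job(): hands the job in, once; it reports no verdict.
The state is a dict: "time": time; "joint_positions": joint angles; "qd": joint speeds; "joint_torque": joint torques, N m; "position": TCP position; "tool_rot": TCP orientation; "ft_force": force on the tool from outside, world axes, zero at the start; "torque": the same for the moment, N m; "grip_width": opening from 0.0 (shut) to 1.0 (fully open).
Only numpy, scipy, OpenCV 4.12 (cv2) and the standard library are available. Lean on these libraries where they do the work, as an engineer would, in place of code of your own. Each camera call takes 0.05 s, during which the arm holds its last target.

## Working session

There is one attempt and no reset: what is moved stays moved. The work goes in short steps, Python scripts to look and compute and a tool call to move; the robot and the scene stay as the last step left them, time stands still between calls to the robot, and variables do not carry over. Pictures are saved under pics/ and viewed, and the job is handed in when it is done.

Besides the shell and the picture viewer there is one more tool, called as a command line: name --argument value ..., lists and objects as JSON in quotes. step_arm: Moves the arm, as the interface text tells. Its arguments: {"type":"object","properties":{"rows":{"type":"array"},"grip_force":{"type":"number"}},"required":["rows"]}

```bash
ls; mkdir -p pics; python3 - <<'E'
from bench import status, optics
import cv2
print(status.get_state())
for n in ["scene","top","wrist"]:
    im=optics.get_image(n)
    cv2.imwrite(f"pics/{n}0.png",im["frame"][:,:,::-1])
    print(n,im["K"].tolist(),im["R"].round(4).tolist(),im["t"].round(4).tolist())
E
```

```text
pics
{'time': 0.0, 'joint_positions': array([ 1.13109998,  0.32181149, -0.07010509,  1.45166798,  0.02265001,
        1.37079356, -0.05690033]), 'qd': array([ 0.00109365,  0.00133   , -0.00219356, -0.00022213, -0.00019939,
        0.00160263, -0.00126836]), 'joint_torque': array([-6.14733472e-04, -4.91293466e+01, -4.04393105e-01, -3.12529528e+01,
       -6.38757111e-02,  4.38136014e-02,  1.57384120e-04]), 'position': array([ 0.28466468, -0.58375675,  0.22947267]), 'tool_rot': array([-3.05928735e+00, -7.06405120e-01,  8.81886200e-04]), 'ft_force': array([0.41902962, 0.21628925, 0.65346036]), 'torque': array([0.04609273, 0.00165739, 0.01219538]), 'grip_width': 1.0055269489549667}
scene [[443.39372262989775, 0.0, 260.7001771917279], [0.0, 443.39372262989775, 188.66074168814637], [0.0, 0.0, 1.0]] [[0.2174, 0.976, 0.013], [0.8323, -0.1783, -0.5249], [-0.51, 0.125, -0.851]] [-0.1382, -0.3927, 1.5896]
top [[425.2801734943546, 0.0, 253.94913894526908], [0.0, 425.2801734943546, 184.66363834144911], [0.0, 0.0, 1.0]] [[-0.0816, -0.9967, -0.0028], [-0.9743, 0.0804, -0.2106], [0.2101, -0.0145, -0.9776]] [0.0431, 0.5316, 1.2922]
wrist [[287.44354193084683, 0.0, 256.09055341771347], [0.0, 287.44354193084683, 188.1233989905026], [0.0, 0.0, 1.0]] [[0.4393, -0.8983, -0.0014], [-0.858, -0.4201, 0.2958], [-0.2663, -0.1287, -0.9553]] [-0.6481, -0.038, 0.391]
```

View pics/scene0.png

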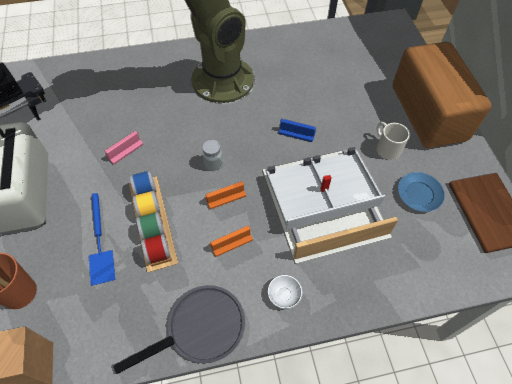

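View pics/top0.png

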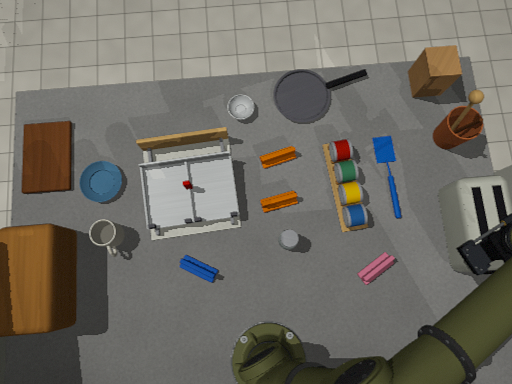

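View pics/wrist0.png

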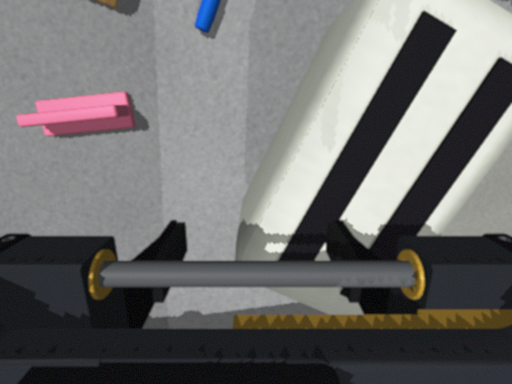

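```bash
cat > h.py <<'E'
from bench import status, optics
import cv2, numpy as np
from scipy.spatial.transform import Rotation as Rot
def grab(n):
    return optics.get_image(n)
def cloud(im):
    K=im["K"];z=im["range_z"];h,w=z.shape
    u,v=np.meshgrid(np.arange(w),np.arange(h))
    P=np.stack([(u-K[0,2])/K[0,0]*z,(v-K[1,2])/K[1,1]*z,z],-1)
    return (P-im["t"])@im["R"]     # R^T (p-t)
def proj(im,X):
    c=im["R"]@np.asarray(X,float)+im["t"];p=im["K"]@c;return p[:2]/p[2]
def onplane(im,u,v,z):
    d=im["R"].T@np.linalg.inv(im["K"])@np.array([u,v,1.]);o=-im["R"].T@im["t"]
    return o+d*(z-o[2])/d[2]
def crop(im,name,r0,r1,c0,c1,s):
    f=im["frame"][r0:r1,c0:c1,::-1]
    cv2.imwrite(f"pics/{name}.png",cv2.resize(f,None,fx=s,fy=s,interpolation=cv2.INTER_CUBIC))
def rel(target,yaw=None):
    """shift (mm) in tool axes to reach target TCP; yaw = wanted angle of tool y axis in world"""
    s=status.get_state();R=Rot.from_rotvec(s["tool_rot"])
    d=R.inv().apply(np.array(target)-s["position"])*1000
    M=R.as_matrix()
    print("tool shift mm",d.round(1),"tool x",M[:,0].round(3),"y",M[:,1].round(3),"z",M[:,2].round(3))
    if yaw is not None:
        y=np.array([np.cos(yaw),np.sin(yaw),0])
        if y@M[:,1]<0:y=-y
        z=np.array([0,0,-1.]);x=np.cross(y,z)
        T=Rot.from_matrix(np.stack([x,y,z],1))
        print("turn deg (tool axes)",np.degrees((R.inv()*T).as_rotvec()).round(2))
    return d
E
python3 - <<'E'
from h import *
t=grab("top");s=grab("scene")
np.savez("top0.npz",**t);np.savez("scene0.npz",**s)
crop(t,"shelf_top",110,250,130,330,4)
crop(s,"shelf_scene",120,270,190,400,3.8)
crop(t,"tins_top",120,240,250,410,5)
E
```

```text
(no output)
```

View pics/shelf_top.png

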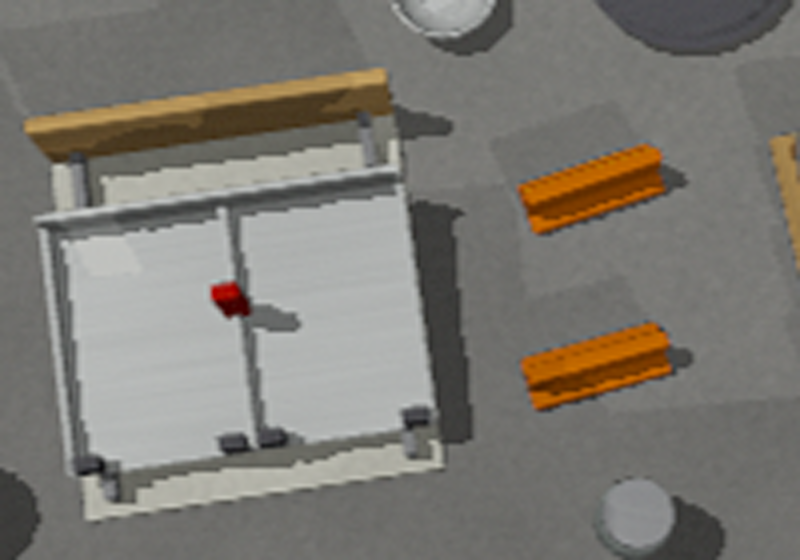

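View pics/shelf_scene.png

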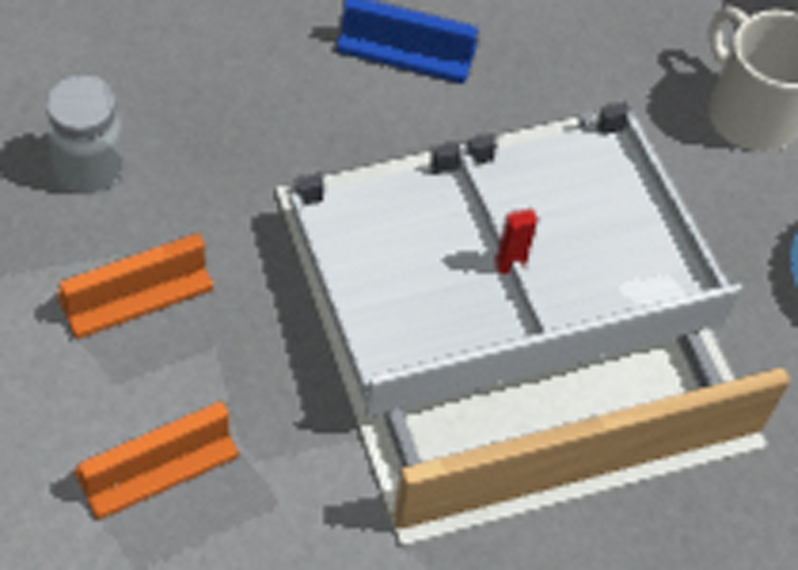

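View pics/tins_top.png

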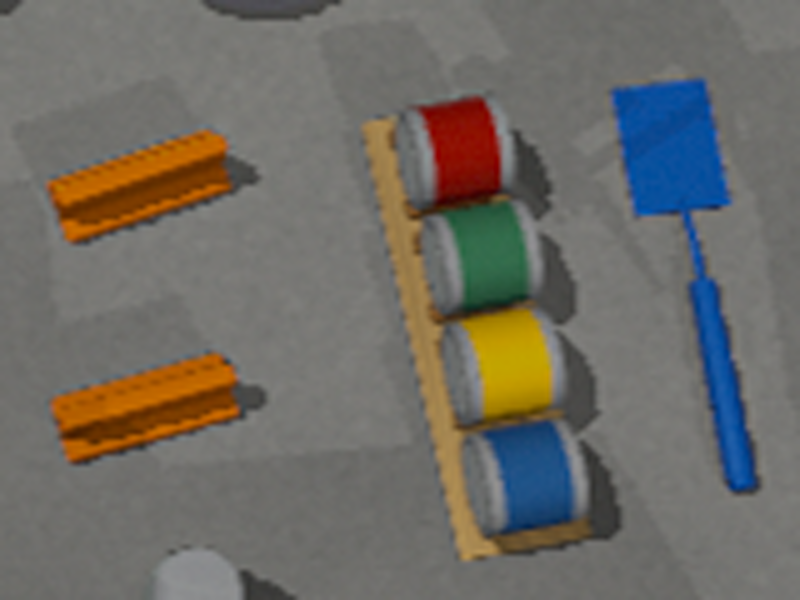

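The top picture shows two orange chocks at (279,157) and (280,202), all four tins between (342,150) and (356,215), and the red tab at (187,185). The pink (377,268) and blue (199,268) chock-like pieces are decoys, so I'm leaving them alone.

```bash
python3 - <<'E'
from h import *
for n in ["top","scene"]:
    im=dict(np.load(n+"0.npz"));P=cloud(im);f=im["frame"]
    hsv=cv2.cvtColor(f,cv2.COLOR_RGB2HSV);H,S,V=[hsv[...,i].astype(int) for i in range(3)]
    ok=im["range_z"]>0
    print("==",n,"counter z",np.median(P[...,2][ok&(abs(P[...,2])<.02)]))
    m=((H>=5)&(H<=16)&(S>210)&(V>110)&ok).astype(np.uint8)
    k,L,st,_=cv2.connectedComponentsWithStats(m)
    for i in range(1,k):
        if st[i,4]<100 or st[i,4]>1500:continue
        p=P[L==i];top=p[p[:,2]>.042]
        if len(top)<10: continue
        r=cv2.minAreaRect((top[:,:2]*1000).astype(np.float32))
        c=top[:,:2].mean(0);w,v=np.linalg.eigh(np.cov(top[:,:2].T));a=np.degrees(np.arctan2(v[1,1],v[0,1]))%180
        print("orange",st[i],"n",len(top),"mean",c.round(4),"zmax",np.percentile(top[:,2],90).round(4),"ang",a.round(1),"rect",np.round(r[0],1),np.round(r[1],1))
    # red tab
    m=((H<5)|(H>175))&(S>180)&ok
    k,L,st,_=cv2.connectedComponentsWithStats(m.astype(np.uint8))
    for i in range(1,k):
        if st[i,4]<15: continue
        p=P[L==i];z=np.percentile(p[:,2],95);t=p[p[:,2]>z-.006];print("red",st[i],"z",z.round(4),t.mean(0).round(4),np.ptp(t,axis=0).round(4))
    # bands
    for nm,lo,hi in [("red",176,4),("green",60,85),("yellow",22,30),("blue",102,115)]:
        m=((H>=lo)&(H<=hi) if lo<hi else (H>=lo)|(H<=hi))&(S>130)&ok&(P[...,2]>.055)&(P[...,2]<.09)
        k,L,st,_=cv2.connectedComponentsWithStats(m.astype(np.uint8))
        for i in range(1,k):
            if st[i,4]<60: continue
            p=P[L==i]
            t=p[p[:,2]>np.percentile(p[:,2],60)]
            print(nm,st[i],"mean",t.mean(0).round(4),"zmax",p[:,2].max().round(4))
    # dark stops
    m=(V<75)&(P[...,2]>.03)&(P[...,2]<.12)&ok
    k,L,st,_=cv2.connectedComponentsWithStats(m.astype(np.uint8))
    for i in range(1,k):
        if 8<st[i,4]<120 and P[L==i][:,1].mean()>.1:
            p=P[L==i];z=p[:,2].max();t=p[p[:,2]>z-.005];print("dark",st[i],"z",z.round(4),t.mean(0).round(4),np.ptp(t,axis=0).round(3))
E
```

```text
== top counter z 0.0007886889598825707
orange [260 146  35  16 184] n 134 mean [ 0.6312 -0.0846] zmax 0.0515 ang 104.3 rect [632.6 -84.5] [ 16.1 114.1]
orange [261 191  36  21 377] n 158 mean [ 0.4826 -0.0737] zmax 0.0519 ang 100.9 rect [483.2 -74.6] [ 14.6 114.2]
red [335 140  15  21 235] z 0.079 [ 0.6272 -0.2896  0.076 ] [0.0425 0.0416 0.0087]
red [183 181   9   8  49] z 0.1172 [0.5439 0.2066 0.1154] [0.0109 0.0157 0.008 ]
red [334 139  16  21 235] mean [ 0.6274 -0.2893  0.0764] zmax 0.0817
green [340 161  15  20 207] mean [ 0.556  -0.2988  0.077 ] zmax 0.0814
yellow [343 182  17  21 265] mean [ 0.4848 -0.303   0.0771] zmax 0.0827
blue [347 204  18  22 257] mean [ 0.4111 -0.3063  0.0772] zmax 0.0834
dark [187 154  41   8  74] z 0.0803 [0.6315 0.144  0.0774] [0.009 0.115 0.005]
dark [159 160  27   5  48] z 0.0814 [0.6241 0.2578 0.0788] [0.004 0.067 0.004]
dark [140 166   6   2   9] z 0.0763 [0.619  0.3477 0.0736] [0.001 0.012 0.005]
dark [185 183   8   6  24] z 0.1003 [0.5395 0.2003 0.0998] [0.001 0.003 0.001]
dark [186 219   7   5  13] z 0.0641 [0.4352 0.2089 0.0627] [0.008 0.01  0
[... 274 characters left out ...]
0682 [0.428  0.3173 0.0674] [0.003 0.    0.002]
== scene counter z 0.00012100304344332338
red [322 176   9  16  87] z 0.1159 [0.5516 0.2068 0.114 ] [0.0103 0.0182 0.0092]
red [146 235  20  27 368] z 0.0775 [ 0.6318 -0.2881  0.0749] [0.0398 0.0419 0.0097]
red [145 235  20  25 337] mean [ 0.6318 -0.2891  0.0756] zmax 0.0812
yellow [136 193  19  18 231] mean [ 0.488  -0.3019  0.0764] zmax 0.0807
blue [133 172  19  20 252] mean [ 0.4166 -0.3053  0.0757] zmax 0.0802
dark [347 150   8   5  32] z 0.065 [0.4403 0.3298 0.0626] [0.003 0.005 0.005]
dark [313 157   7   6  24] z 0.0607 [0.4454 0.2121 0.0589] [0.01  0.017 0.004]
dark [304 160   7   6  31] z 0.064 [0.4482 0.1819 0.0617] [0.007 0.016 0.005]
```

```bash
python3 - <<'E'
from h import *
for n in ["top","scene"]:
    im=dict(np.load(n+"0.npz"));P=cloud(im);f=im["frame"].astype(int)
    pts=P.reshape(-1,3);ok=(pts[:,2]>.03)&(pts[:,2]<.075)&(pts[:,0]>.45)&(pts[:,0]<.6)&(pts[:,1]>.09)&(pts[:,1]<.33)&(im["range_z"].ravel()>0)
    q=pts[ok]
    for it in range(6):
        A=np.c_[q[:,:2],np.ones(len(q))];c,*_=np.linalg.lstsq(A,q[:,2],rcond=None);r=q[:,2]-A@c;q=q[abs(r)<max(.004,2*r.std())] if it<5 else q
    g=c[:2];print(n,"plane",c.round(4),"slope",np.degrees(np.arctan(np.hypot(*g))).round(2),"dir",np.degrees(np.arctan2(g[1],g[0])).round(1),len(q),r.std().round(4))
    # side-wall / back-wall top edges: points above the plane by 12-20mm
    h=P[...,2]-(P[...,0]*c[0]+P[...,1]*c[1]+c[2])
    # rectified image on plane z=plane+0.02 , 2px per mm..: x 0.38..0.68, y 0.05..0.38
    sc=1500;xs=np.arange(.70,.38,-1/sc*1.0);ys=np.arange(.40,.03,-1/sc)
    Y,X=np.meshgrid(ys,xs)
    for off in (0.0,0.023):
        Z=X*c[0]+Y*c[1]+c[2]+off
        C=np.stack([X,Y,Z],-1)@im["R"].T+im["t"]
        u=C[...,0]/C[...,2]*im["K"][0,0]+im["K"][0,2];v=C[...,1]/C[...,2]*im["K"][1,1]+im["K"][1,2]
        rr=cv2.remap(im["frame"],u.astype(np.float32),v.astype(np.float32),cv2.INTER_CUBIC)[:,:,::-1].copy()
        for k in range(0,len(xs),75): cv2.putText(rr,f"{xs[k]:.2f}",(0,k+4),0,.35,(0,0,255));cv2.line(rr,(28,k),(34,k),(0,0,255))
        for k in range(0,len(ys),75): cv2.putText(rr,f"{ys[k]:.2f}",(k-10,10),0,.35,(0,0,255));cv2.line(rr,(k,14),(k,20),(0,0,255))
        cv2.imwrite(f"pics/rect_{n}_{int(off*1000)}.png",rr)
    print(rr.shape)
E
```

```text
top plane [ 0.0893  0.0069 -0.0038] slope 5.12 dir 4.4 2960 0.0021
(480, 555, 3)
scene plane [ 0.0875  0.0067 -0.0033] slope 5.01 dir 4.4 2874 0.0018
(480, 555, 3)
```

View pics/rect_top_23.png

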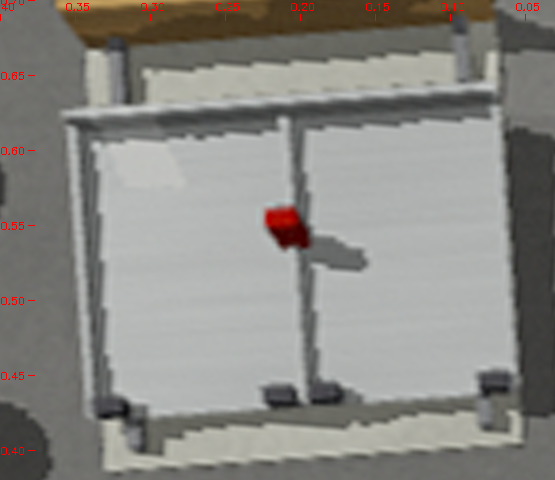

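View pics/rect_scene_23.png

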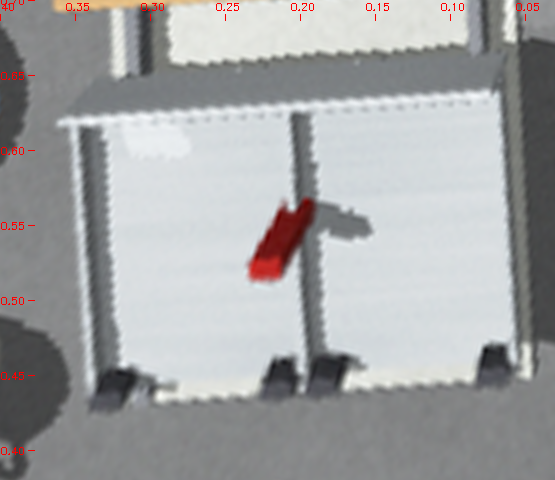

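```bash
cat > ov.py <<'E'
from h import *
import sys
def overlay(im,x0,y0,deg,z0,name,r,c,s):
    a=np.radians(deg);ex=np.array([np.cos(a),np.sin(a),0]);ey=np.array([-np.sin(a),np.cos(a),0])
    W=lambda x,y,z:np.array([x0,y0,z0])+ex*x+ey*y+np.array([0,0,z])
    f=cv2.resize(im["frame"][r[0]:r[1],c[0]:c[1],::-1],None,fx=s,fy=s,interpolation=cv2.INTER_CUBIC)
    def L(A,B,col):
        p=[tuple(int(round(((q[i]+.5)-(c[0],r[0])[i])*s)) for i in (0,1)) for q in (proj(im,W(*A)),proj(im,W(*B)))]
        cv2.line(f,p[0],p[1],col,1,cv2.LINE_AA)
    sl=.0875
    for cy in (-.072,.072):
        for y1,y2 in((-.065-.0,-.043),(.043,.065)):
            L((-.024,cy+y1,.023),(-.024,cy+y2,.023),(0,255,255))
        L((.159,cy-.068,.159*sl),(.159,cy+.068,.159*sl),(0,0,255))
        for e in(-.068,.068): L((-.024,cy+e,-.024*sl),(.159,cy+e,.159*sl),(255,0,255))
        L((-.012,cy,0),(.012,cy,0),(0,160,0));L((0,cy-.012,0),(0,cy+.012,0),(0,160,0))
    L((.159,-.14,.05),(.159,.14,.05),(255,128,0))
    cv2.imwrite(f"pics/{name}.png",f)
if __name__=="__main__":
    x0,y0,deg,z0=map(float,sys.argv[1:5])
    overlay(dict(np.load("top0.npz")),x0,y0,deg,z0,"ovt"+sys.argv[5],(130,250),(130,250),5)
    overlay(dict(np.load("scene0.npz")),x0,y0,deg,z0,"ovs"+sys.argv[5],(130,260),(255,400),5)
E
python3 ov.py .467 .199 4 .0385 a
```

```text
(no output)
```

View pics/ovta.png

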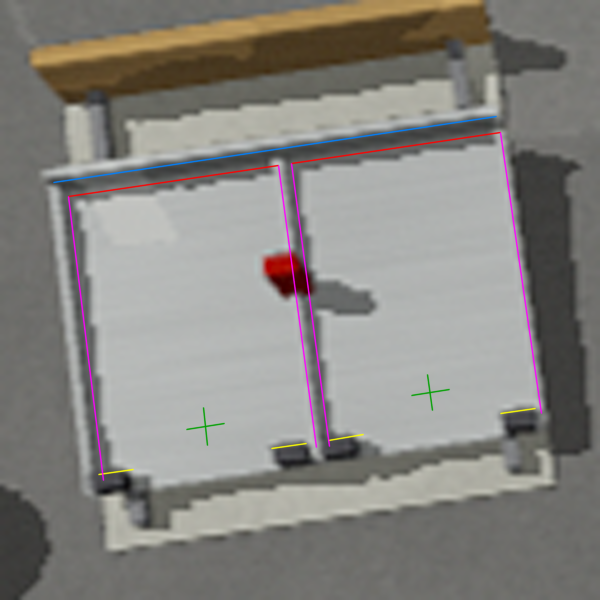

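View pics/ovsa.png

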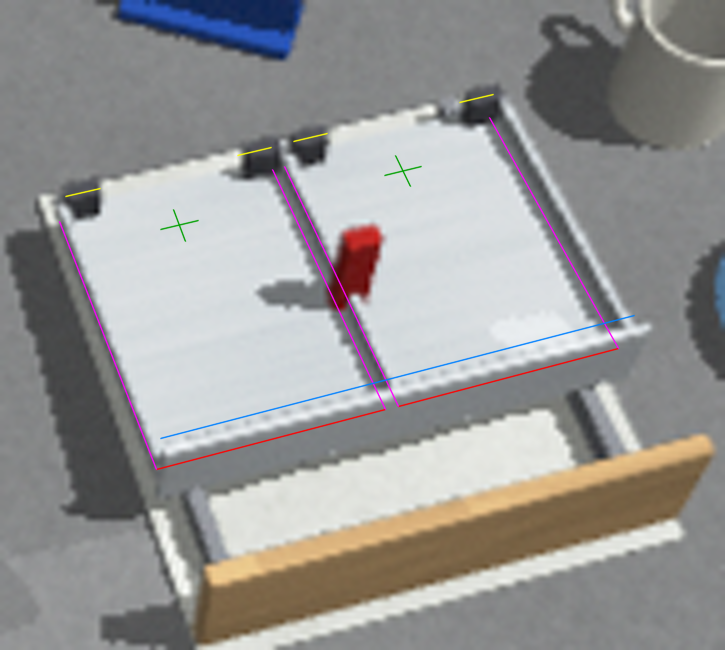

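```bash
python3 ov.py .4675 .2005 3.9 .0345 b; python3 - <<'E'
from h import *
for n in ("top","scene","wrist"):
    im=grab(n);print(n,(-im["R"].T@im["t"]).round(3))
E
```

```text
top [0.25  0.019 1.375]
scene [ 1.168 -0.134  1.148]
wrist [ 0.356 -0.548  0.385]
```

View pics/ovtb.png

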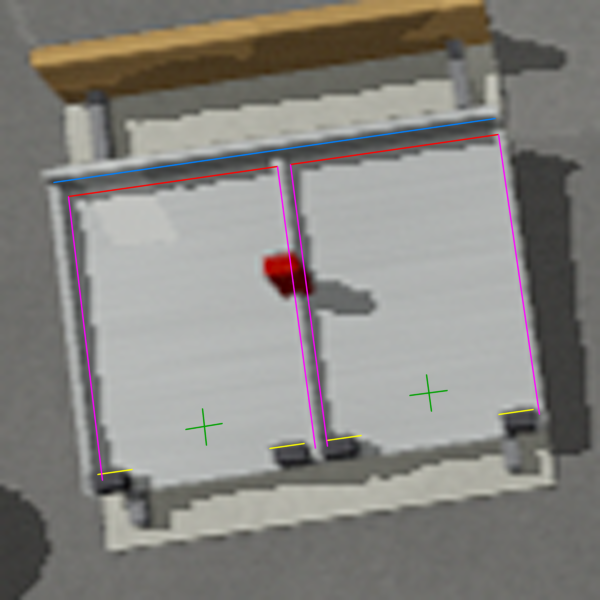

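View pics/ovsb.png

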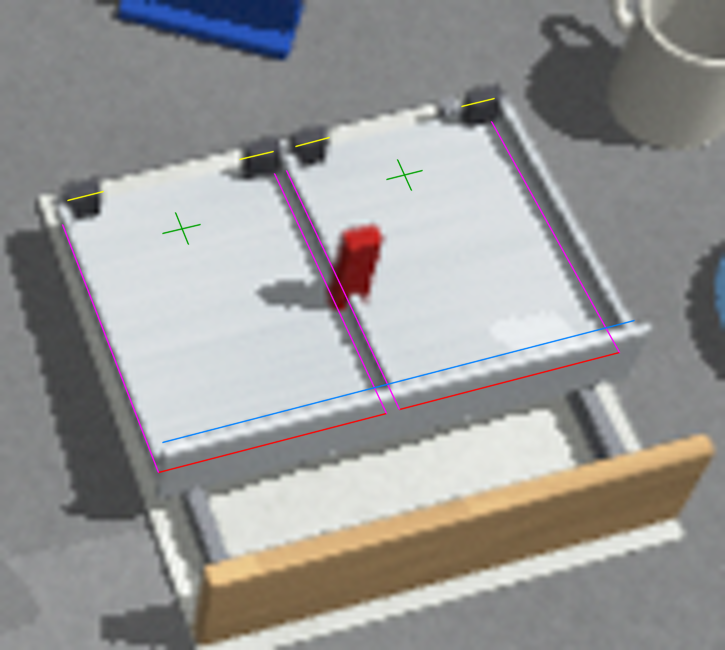

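```bash
python3 - <<'E'
from h import *
im=dict(np.load("scene0.npz"));P=cloud(im);f=im["frame"]
print(f[195,226],f[200,226],f[240,232])
hsv=cv2.cvtColor(f,cv2.COLOR_RGB2HSV);H,S,V=[hsv[...,i].astype(int) for i in range(3)]
m=((H>=5)&(H<=16)&(S>170)&(V>100)).astype(np.uint8)
k,L,st,_=cv2.connectedComponentsWithStats(m)
for i in range(1,k):
    if not 100<st[i,4]<1500:continue
    p=P[L==i];top=p[p[:,2]>.038]
    if len(top)<10: continue
    w,v=np.linalg.eigh(np.cov(top[:,:2].T));a=np.degrees(np.arctan2(v[1,1],v[0,1]))%180
    r=cv2.minAreaRect((top[:,:2]*1000).astype(np.float32))
    print(st[i],top.mean(0).round(4),"ang",a.round(1),np.round(r[0],1),np.round(r[1],1),top[:,2].max())
from scipy.spatial.transform import Rotation as R
s=status.get_state();print(R.from_rotvec(s["tool_rot"]).as_matrix().round(3))
E
```

```text
[129  69  30] [219 117  51] [130  68  28]
[206 182  40  27 573] [ 0.5001 -0.0777  0.0642] ang 172.7 [ 811.3 -129.3] [105.7 704.8] 1.1484398972671812
[210 226  42  30 607] [ 0.6458 -0.0881  0.0619] ang 168.9 [ 884.5 -133.4] [104.4 556.5] 1.1484398972671812
[[ 0.899  0.438 -0.   ]
 [ 0.438 -0.899  0.   ]
 [-0.    -0.    -1.   ]]
```

step_arm --rows '[[[0,0,0],[28,-25.7,0],87],[[0,0,0],[28,-25.7,0],87],[[0,0,0],[28,-25.7,0],87],[[0,0,0],[28,-25.7,0],87],[[0,0,0],[28,-25.7,0],87],[[0,0,0],[28,-25.7,0],87],[[0,0,0],[28,-25.7,0],87],[[0,0,0],[28,-25.7,0],87],[[0,0,0],[28,-25.7,0],87],[[0,0,0],[28,-25.7,0],87],[[0,0,0],[28,-25.7,0],87],[[0,0,0],[28,-25.7,0],87]]'

```text
time: 1.4
position: [0.4542, -0.1529, 0.2275]
tool_rot: [3.06, 0.673, -0.005]
ft_force: [0.5, -0.7, 0.3]
grip_width: 1.006
```

step_arm --rows '[[[0,0,-6.9],[0,0,0],87],[[0,0,-6.9],[0,0,0],87],[[0,0,-6.9],[0,0,0],87],[[0,0,-6.9],[0,0,0],87],[[0,0,-6.9],[0,0,0],87],[[0,0,-6.9],[0,0,0],87],[[0,0,-6.9],[0,0,0],87],[[0,0,-6.9],[0,0,0],87],[[0,0,-6.9],[0,0,0],87],[[0,0,-6.9],[0,0,0],87],[[0,0,-6.9],[0,0,0],87]]'

```text
time: 2.32
position: [0.4591, -0.138, 0.2305]
tool_rot: [1.935, 2.462, -0.006]
ft_force: [0.4, 0.1, -0.3]
grip_width: 1.001
```

```bash
python3 - <<'E'
from h import *
rel([.47,-.075,.2],np.radians(12))
s=status.get_state();print(s["time"],s["position"],s["joint_positions"])
E
```

```text
tool shift mm [58.9 25.4 30. ] tool x [-0.236  0.972 -0.01 ] y [0.972 0.236 0.003] z [ 0.006 -0.009 -1.   ]
turn deg (tool axes) [0.2  0.58 1.67]
2.3167 [ 0.45909302 -0.13796205  0.23051615] [ 0.67530256 -0.03483664 -0.43121574  1.85055205 -0.00741627  1.31502797
  0.48477795]
```

```bash
python3 - <<'E'
from h import *
w=grab("wrist");np.savez("w1.npz",**w);cv2.imwrite("pics/w1.png",w["frame"][:,:,::-1])
E
```

```text
(no output)
```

View pics/w1.png

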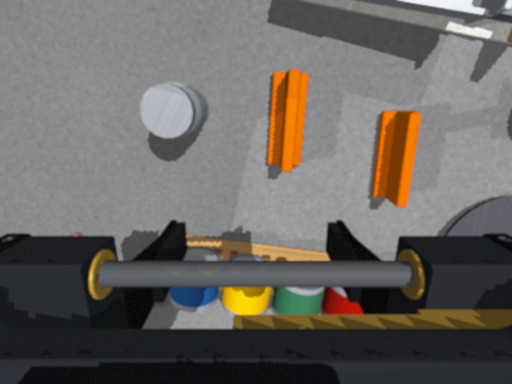

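```bash
python3 - <<'E'
from h import *
w=dict(np.load("w1.npz"));crop(w,"w1c",55,215,255,435,4.4)
E
```

```text
(no output)
```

View pics/w1c.png

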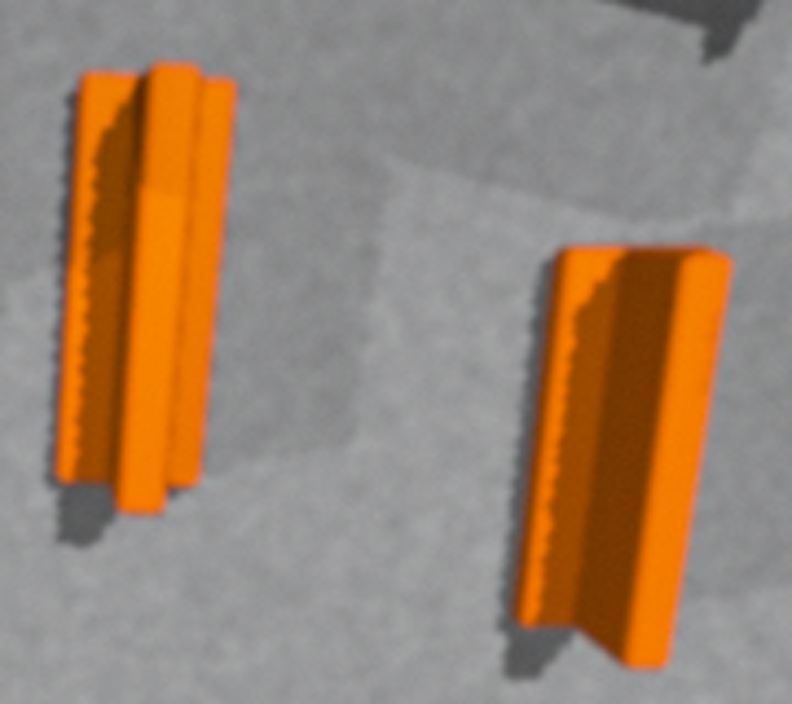

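```bash
python3 - <<'E'
from h import *
w=dict(np.load("w1.npz"))
for nm,q in (("B",[(149,64),(198,66),(117,512),(163,512)]),("A",[(683,250),(730,256),(626,665),(667,667)])):
    X=np.array([onplane(w,a/4.4+255-.5+.11,b/4.4+55-.5+.11,.048) for a,b in q])
    t=(X[0]+X[1])/2;b=(X[2]+X[3])/2;d=t-b
    print(nm,"centre",((t+b)/2).round(4),"len",np.hypot(*d[:2]).round(4),"width",np.linalg.norm(X[0]-X[1]).round(4),"ang",np.degrees(np.arctan2(d[1],d[0])).round(1))
rel([.485,-.075,.15],np.radians(8))
E
```

```text
B centre [ 0.4828 -0.0759  0.048 ] len 0.1135 width 0.0121 ang 101.4
A centre [ 0.6318 -0.0858  0.048 ] len 0.1139 width 0.0125 ang 104.8
tool shift mm [55.6 40.1 80.1] tool x [-0.242  0.97  -0.01 ] y [0.97  0.242 0.003] z [ 0.006 -0.009 -1.   ]
turn deg (tool axes) [0.21 0.57 6.  ]
```

```bash
python3 - <<'E'
from h import *
w=dict(np.load("w1.npz"));t=dict(np.load("top0.npz"))
print(onplane(w,168,110,.09),onplane(t,289,239,.09))
rel([.483,-.076,.1],np.radians(11.4))
E
```

```text
[ 0.35672426 -0.09015016  0.09      ] [ 0.35085998 -0.0914924   0.09      ]
tool shift mm [ 55.6  37.8 130.1] tool x [-0.242  0.97  -0.01 ] y [0.97  0.242 0.003] z [ 0.006 -0.009 -1.   ]
turn deg (tool axes) [0.19 0.58 2.6 ]
```

step_arm --rows '[[[0.2,0.6,2.6],[18,12,25],60],[[0,0,0],[18,12,25],60],[[0,0,0],[18,12,25],60],[[0,0,0],[2,2,25],60],[[0,0,0],[0,0,20],60],[[0,0,0],[0,0,0],60]]'

```text
time: 2.87
position: [0.4888, -0.075, 0.1097]
tool_rot: [2.01, 2.403, 0.005]
ft_force: [-0.7, -0.2, -0.5]
grip_width: 0.708
```

```bash
python3 - <<'E'
from h import *
rel([.483,-.076,.032],np.radians(11.4))
E
```

```text
tool shift mm [ 0.4 -6.5 77.7] tool x [-0.177  0.984 -0.005] y [0.984 0.177 0.009] z [ 0.009 -0.003 -1.   ]
turn deg (tool axes) [ 0.49  0.28 -1.23]
```

step_arm --rows '[[[0.5,0.3,-1.2],[0.4,-6,15],60],[[0,0,0],[0,0,20],60],[[0,0,0],[0,0,20],60],[[0,0,0],[0,0,10],60],[[0,0,0],[0,0,6],60],[[0,0,0],[0,0,0],60]]'

```text
time: 3.37
position: [0.484, -0.0785, 0.0383]
tool_rot: [1.994, 2.423, 0.0]
ft_force: [0.0, -1.0, -0.3]
grip_width: 0.69
```

```bash
python3 - <<'E'
from h import *
rel([.483,-.076,.032],np.radians(11.4))
w=grab("wrist");cv2.imwrite("pics/w2.png",w["frame"][:,:,::-1])
E
```

```text
tool shift mm [ 2.7 -0.5  6.3] tool x [-0.192  0.981 -0.002] y [0.981 0.192 0.002] z [ 0.003 -0.002 -1.   ]
turn deg (tool axes) [ 0.13  0.14 -0.31]
```

View pics/w2.png

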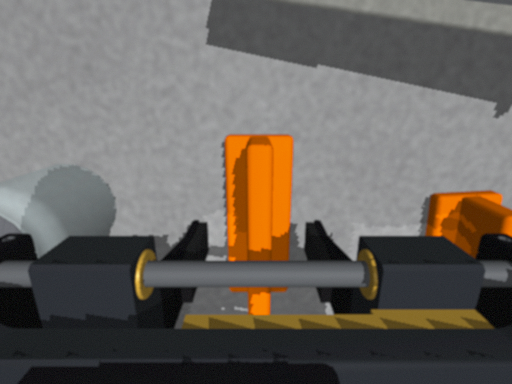

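step_arm --rows '[[[0,0,0],[2.7,0,6],40],[[0,0,0],[0,0,0],20],[[0,0,0],[0,0,0],0],[[0,0,0],[0,0,0],0],[[0,0,0],[0,0,0],0],[[0,0,0],[0,0,0],0]]' --grip_force 25

```text
time: 3.92
position: [0.4873, -0.0766, 0.0366]
tool_rot: [1.99, 2.416, 0.006]
ft_force: [-0.6, -0.3, 0.3]
grip_width: 0.318
```

```bash
python3 - <<'E'
from h import *
rel([.483,-.076,.15],np.radians(11.4));s=status.get_state();print(s["position"],s["ft_force"])
E
```

```text
tool shift mm [   0.6   -3.  -113.4] tool x [-0.191  0.981 -0.006] y [0.981 0.191 0.01 ] z [ 0.011 -0.004 -1.   ]
turn deg (tool axes) [ 0.57  0.37 -0.36]
[ 0.48730363 -0.0765681   0.03664516] [-0.61170609 -0.3337017   0.28098189]
```

step_arm --rows '[[[0,0,0],[0,0,4],0],[[0,0,0],[0,0,0],0],[[0,0,0],[0,0,0],0],[[0,0,0],[0,0,0],0],[[0,0,0],[0,0,0],0],[[0,0,0],[0,0,0],0]]'

```text
time: 4.42
position: [0.4877, -0.0768, 0.033]
tool_rot: [1.99, 2.415, 0.005]
ft_force: [-0.1, 0.5, 0.4]
grip_width: 0.16
```

```bash
python3 - <<'E'
from h import *
for i in range(4):
    s=status.get_state();print(s["position"].round(4),s["ft_force"].round(2),s["grip_width"])
E
```

```text
[ 0.4877 -0.0768  0.033 ] [-0.15  0.53  0.43] 0.159528888881741
[ 0.4877 -0.0768  0.033 ] [-0.15  0.53  0.43] 0.159528888881741
[ 0.4877 -0.0768  0.033 ] [-0.15  0.53  0.43] 0.159528888881741
[ 0.4877 -0.0768  0.033 ] [-0.15  0.53  0.43] 0.159528888881741
```

step_arm --rows '[[[0,0,0],[0,0,-25],0],[[0,0,0],[0,0,-40],0],[[0,0,0],[0,0,-40],0],[[0,0,0],[0,0,-20],0],[[0.3,0.2,3.5],[20,-5,0],0],[[0.3,0.2,3.5],[30,-5,0],0],[[0,0,0],[35,-5,0],0],[[0,0,0],[35,-5,0],0],[[0,0,0],[35,-5,0],0],[[0,0,0],[25,-5,0],0],[[0,0,0],[0,0,0],0]]'

```text
time: 5.33
position: [0.4363, 0.1052, 0.161]
tool_rot: [-2.155, -2.28, 0.0]
ft_force: [-0.4, 0.7, -1.5]
grip_width: 0.16
```

```bash
python3 - <<'E'
from h import *
rel([.4734,.1287,.12],np.radians(3.9))
w=grab("wrist");np.savez("w3.npz",**w);cv2.imwrite("pics/w3.png",w["frame"][:,:,::-1])
E
```

```text
tool shift mm [21.2 38.5 40.9] tool x [-0.056  0.998  0.003] y [ 0.998  0.056 -0.003] z [-0.004  0.003 -1.   ]
turn deg (tool axes) [-0.19 -0.2  -0.67]
```

View pics/w3.png

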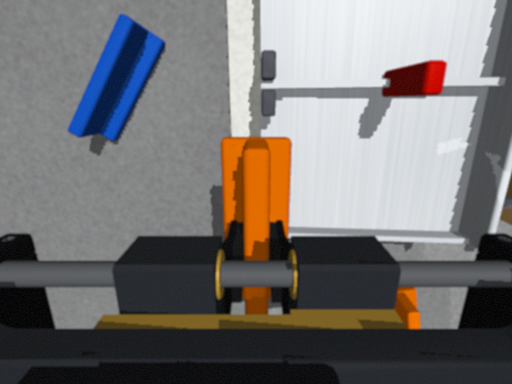

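```bash
python3 - <<'E'
from ov import *
overlay(dict(np.load("w3.npz")),.4675,.2005,3.9,.036,"ow3",(0,240),(220,512),2.7)
E
```

```text
(no output)
```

View pics/ow3.png

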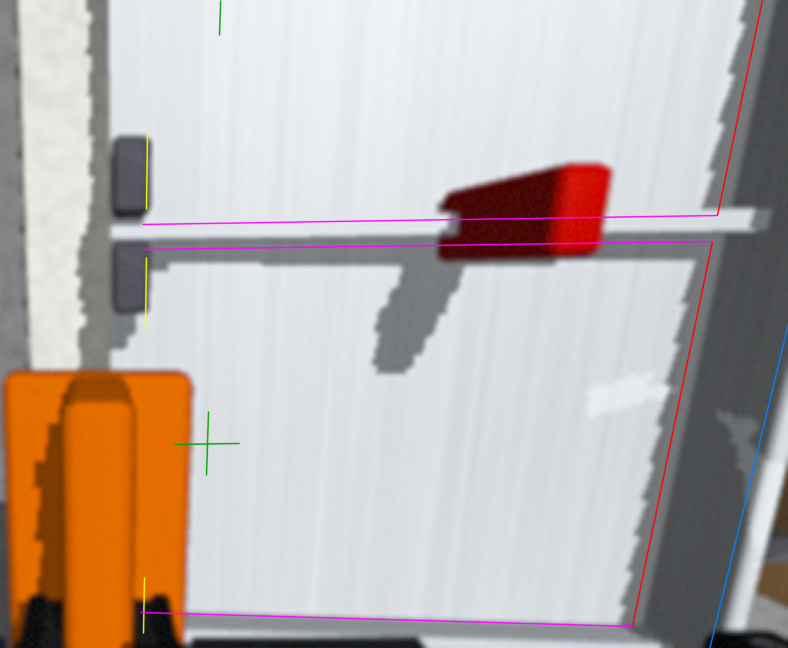

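step_arm --rows '[[[0,0,-0.6],[10,19,10],0],[[0,0,0],[10,19,15],0],[[0,0,0],[2,2,15],0],[[0,0,0],[0,0,15],0],[[0,0,0],[0,0,0],0],[[0,0,0],[0,0,0],0]]'

```text
time: 5.88
position: [0.4786, 0.1218, 0.1027]
tool_rot: [2.153, 2.287, -0.005]
ft_force: [-0.7, -0.4, -0.9]
grip_width: 0.153
```

```bash
python3 - <<'E'
from ov import *
rel([.4734,.1287,.075],np.radians(3.9))
w=grab("wrist");np.savez("w4.npz",**w)
overlay(w,.4675,.2005,3.9,.036,"ow4",(0,250),(170,512),2.3)
print(onplane(dict(np.load("w3.npz")),436.6,77,.116))
E
```

```text
tool shift mm [ 7.3 -4.7 27.7] tool x [-0.06   0.998 -0.003] y [ 0.998  0.06  -0.002] z [-0.002 -0.003 -1.   ]
turn deg (tool axes) [-0.13  0.15 -0.44]
[0.54567477 0.20753188 0.116     ]
```

View pics/ow4.png

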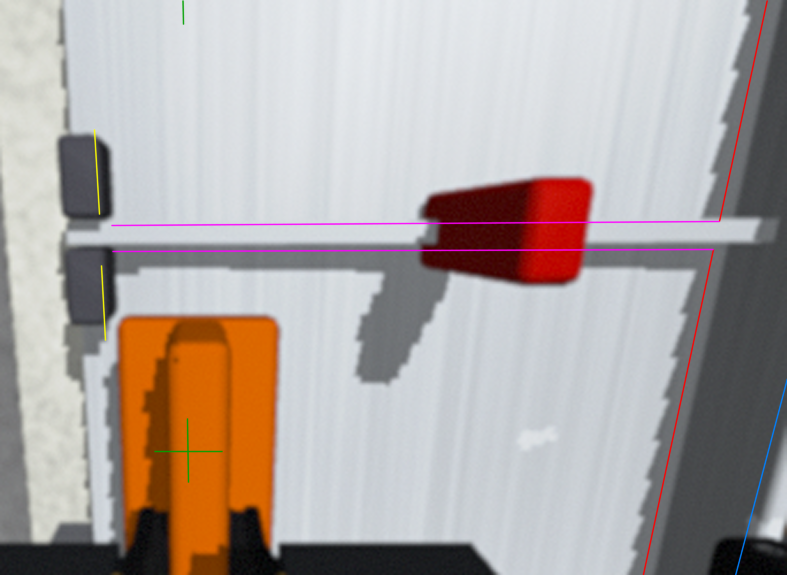

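step_arm --rows '[[[0,0,-0.4],[4,-3,8],0],[[0,0,0],[4,-2,8],0],[[0,0,0],[0,0,5],0],[[0,0,0],[0,0,3],0],[[0,0,0],[0,0,0],0]]'

```text
time: 6.35
position: [0.4738, 0.128, 0.0788]
tool_rot: [2.145, 2.289, -0.003]
ft_force: [-0.8, -0.7, -1.6]
grip_width: 0.155
```

```bash
python3 - <<'E'
from ov import *
rel([.4734,.1297,.069],np.radians(3.9))
E
```

```text
tool shift mm [ 1.8 -0.3  9.8] tool x [-0.065  0.998 -0.005] y [0.998 0.065 0.002] z [ 0.002 -0.005 -1.   ]
turn deg (tool axes) [ 0.11  0.28 -0.18]
```

Now lower slowly, watching the force for contact.

step_arm --rows '[[[0,0,0],[1.5,0,3],0],[[0,0,0],[0,0,3],0],[[0,0,0],[0,0,0],0]]'

```text
time: 6.6
position: [0.4751, 0.1301, 0.074]
tool_rot: [2.143, 2.287, 0.001]
ft_force: [-0.3, -0.2, -1.7]
grip_width: 0.155
```

step_arm --rows '[[[0,0,0],[0,0,3],0],[[0,0,0],[0,0,0],0]]'

```text
time: 6.77
position: [0.4788, 0.1306, 0.0743]
tool_rot: [2.139, 2.283, 0.008]
ft_force: [-0.9, -0.7, -2.1]
grip_width: 0.16
```

step_arm --rows '[[[0,0,0],[0,0,3],0],[[0,0,0],[0,0,0],0]]'

```text
time: 6.93
position: [0.4818, 0.1311, 0.0739]
tool_rot: [2.136, 2.28, 0.015]
ft_force: [0.9, -0.2, -1.5]
grip_width: 0.162
```

```bash
python3 - <<'E'
from ov import *
s=status.get_state();print(s["joint_positions"].round(3),s["ft_force"],s["torque"])
rel([.4734,.1297,.069],np.radians(3.9))
w=grab("wrist");np.savez("w5.npz",**w);cv2.imwrite("pics/w5.png",w["frame"][:,:,::-1])
E
```

```text
[ 0.346  0.194 -0.722  1.99   0.166  0.996 -0.391] [ 0.92730116 -0.18909747 -1.54056799] [-0.00675065 -0.03359241 -0.07428831]
tool shift mm [-0.8 -8.6  4.7] tool x [-0.065  0.998 -0.006] y [0.998 0.065 0.018] z [ 0.019 -0.005 -1.   ]
turn deg (tool axes) [ 1.05  0.34 -0.17]
```

View pics/w5.png

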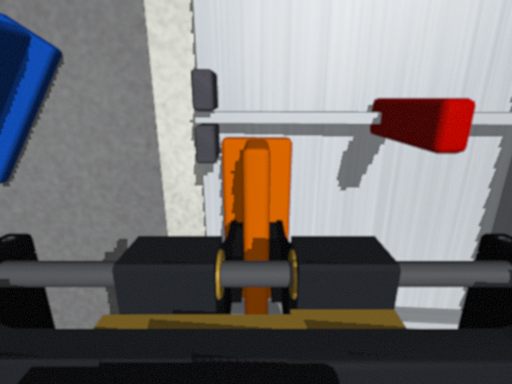

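step_arm --rows '[[[1,0.3,0],[0,-8,3],0]]'

```text
time: 7.07
position: [0.4768, 0.1311, 0.0726]
tool_rot: [2.144, 2.289, 0.007]
ft_force: [1.3, -2.6, 22.0]
grip_width: 0.163
```

step_arm --rows '[[[0,0,0],[0,0,0],0]]'

```text
time: 7.15
position: [0.4777, 0.1312, 0.0736]
tool_rot: [2.144, 2.288, 0.01]
ft_force: [0.4, 0.4, -1.7]
grip_width: 0.163
```

```bash
python3 - <<'E'
from ov import *
s=status.get_state();print(s["joint_positions"].round(3),s["ft_force"],s["torque"],s["position"])
rel([.4734,.1297,.069],np.radians(3.9))
E
```

```text
[ 0.351  0.192 -0.724  1.993  0.154  1.002 -0.381] [ 0.36754001  0.36149424 -1.72049132] [ 0.06111747 -0.10160244  0.0020448 ] [0.47774686 0.13119005 0.0736362 ]
tool shift mm [-1.2 -4.5  4.6] tool x [-0.065  0.998 -0.   ] y [0.998 0.065 0.009] z [ 0.009  0.    -1.   ]
turn deg (tool axes) [ 0.5   0.01 -0.16]
```

step_arm --rows '[[[0.5,0,0],[-1,-5,-3],0],[[0,0,0],[0,0,0],0]]'

```text
time: 7.32
position: [0.4724, 0.1299, 0.0764]
tool_rot: [-2.147, -2.292, 0.0]
ft_force: [-0.5, -0.2, -2.1]
grip_width: 0.161
```

```bash
python3 - <<'E'
from ov import *
rel([.4734,.1297,.073],np.radians(3.9))
print(status.get_state()["ft_force"])
w=grab("wrist")
overlay(w,.4675,.2010,3.9,.038,"ow6",(0,250),(170,512),2.3)
E
```

```text
tool shift mm [-0.3  1.   3.4] tool x [-0.065  0.998  0.001] y [ 0.998  0.065 -0.001] z [-0.001  0.001 -1.   ]
turn deg (tool axes) [-0.04 -0.04 -0.17]
[-0.48829754 -0.22073344 -2.0546436 ]
```

View pics/ow6.png

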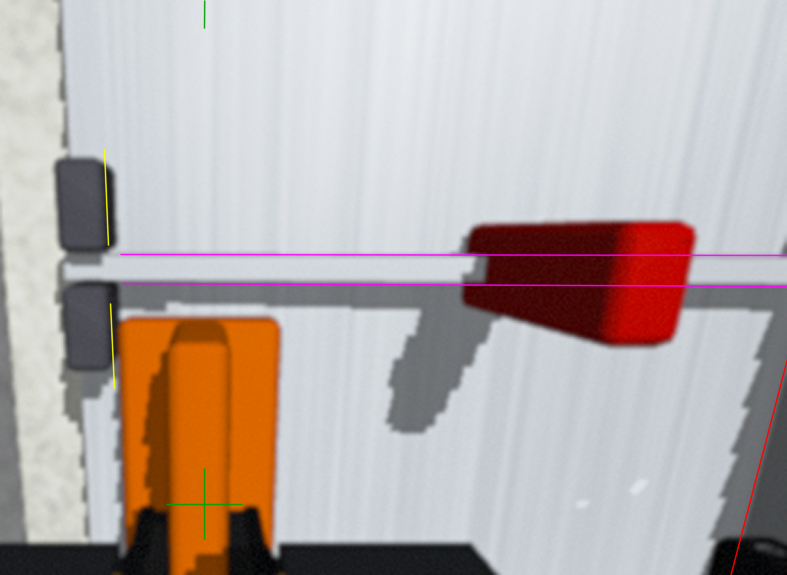

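step_arm --rows '[[[0,0,0],[0,1,2.5],0],[[0,0,0],[0,0,0],25],[[0,0,0],[0,0,0],40],[[0,0,0],[0,0,0],40],[[0,0,0],[0,0,0],40],[[0,0,0],[0,0,0],40],[[0,0,0],[0,0,-20],40],[[0,0,0],[0,0,-40],40],[[0,0,0],[0,0,-40],40],[[0,0,0],[0,0,-20],40],[[0,0,0],[0,0,0],40]]'

```text
time: 8.28
position: [0.468, 0.129, 0.1925]
tool_rot: [-2.138, -2.285, 0.019]
ft_force: [0.2, 0.4, -0.3]
grip_width: 0.458
```

```bash
python3 - <<'E'
from ov import *
rel([.633,-.086,.2],np.radians(14.8))
w=grab("wrist");np.savez("w7.npz",**w);cv2.imwrite("pics/w7.png",w["frame"][:,:,::-1])
t=grab("top");np.savez("top1.npz",**t)
overlay(t,.4675,.2010,3.9,.038,"ot1",(130,250),(130,250),5)
E
```

```text
tool shift mm [-225.5  150.3  -10.3] tool x [-0.066  0.998  0.001] y [ 0.998  0.066 -0.017] z [-0.017 -0.    -1.   ]
turn deg (tool axes) [ -0.98  -0.15 -11.  ]
```

View pics/w7.png

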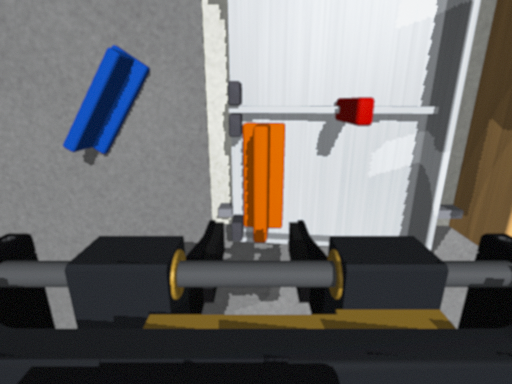

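View pics/ot1.png

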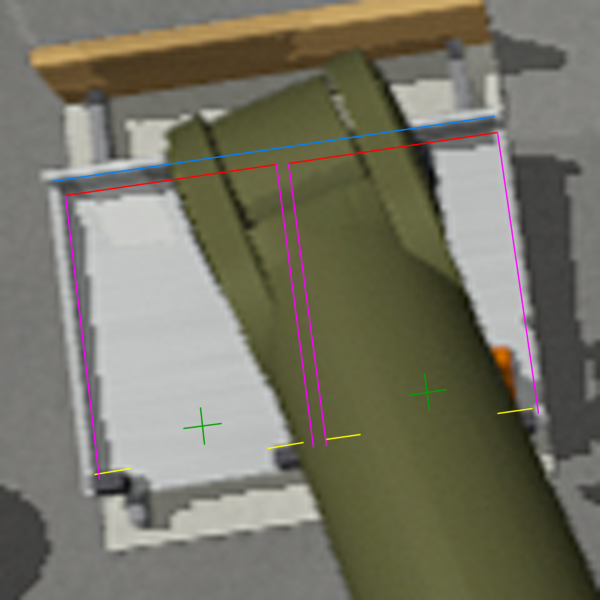

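step_arm --rows '[[[-0.5,0,0],[-25,17,-2],60],[[-0.5,0,0],[-32,21,-2],60],[[0,0,0],[-33,22,-1],60],[[0,0,0],[-33,22,-1],60],[[0,0,0],[-33,22,0],60],[[0,0,0],[-33,22,0],60],[[0,0,0],[-20,13,0],60],[[0,0,-5.5],[0,0,0],60],[[0,0,-5.5],[0,0,0],60],[[0,0,0],[0,0,0],60]]'

```text
time: 9.22
position: [0.6155, -0.0795, 0.169]
tool_rot: [-1.882, -2.48, 0.033]
ft_force: [0.4, -0.3, 0.3]
grip_width: 0.69
```

```bash
python3 - <<'E'
from ov import *
rel([.633,-.086,.032],np.radians(14.8))
w=grab("wrist");np.savez("w8.npz",**w);cv2.imwrite("pics/w8.png",w["frame"][:,:,::-1])
E
```

```text
tool shift mm [-12.4  19.7 136.3] tool x [-0.269  0.963  0.01 ] y [ 0.963  0.269 -0.034] z [-0.035  0.    -0.999]
turn deg (tool axes) [-1.94 -0.55  0.81]
```

View pics/w8.png

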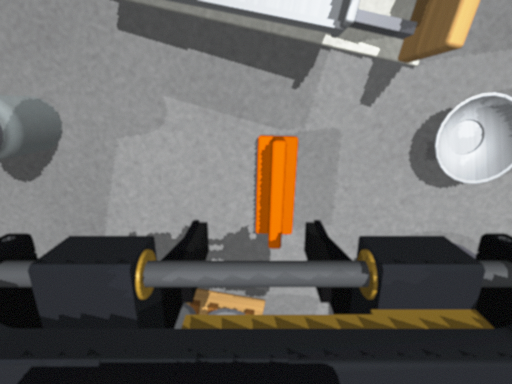

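```bash
python3 - <<'E'
from ov import *
w=dict(np.load("w8.npz"));a=onplane(w,279,140,.048);b=onplane(w,275,246,.048);d=a-b
print(((a+b)/2).round(4),np.hypot(*d[:2]),np.degrees(np.arctan2(d[1],d[0])))
E
```

```text
[ 0.6328 -0.0846  0.048 ] 0.11204738822273597 104.80995014457254
```

step_arm --rows '[[[-1,-0.5,0.8],[-6,9,15],60],[[-1,0,0],[-6,8,30],60],[[0,0,0],[0,2,30],60],[[0,0,0],[0,0,15],60],[[0,0,0],[0,0,0],60]]'

```text
time: 9.68
position: [0.6335, -0.0821, 0.0711]
tool_rot: [-1.931, -2.473, -0.001]
ft_force: [-0.8, -0.5, 0.9]
grip_width: 0.694
```

```bash
python3 - <<'E'
from ov import *
rel([.633,-.086,.032],np.radians(14.8))
w=grab("wrist");np.savez("w9.npz",**w);cv2.imwrite("pics/w9.png",w["frame"][:,:,::-1])
E
```

```text
tool shift mm [-3.8 -1.4 39.1] tool x [-0.242  0.97   0.003] y [ 0.97   0.242 -0.002] z [-0.002  0.003 -1.   ]
turn deg (tool axes) [-0.1  -0.18 -0.77]
```

View pics/w9.png

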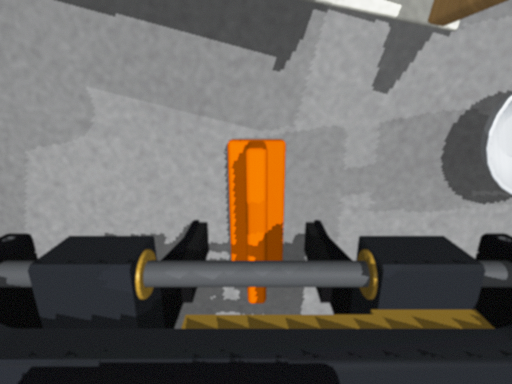

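step_arm --rows '[[[0,0,-0.8],[-3.5,-1,20],60],[[0,0,0],[0,0,15],50],[[0,0,0],[0,0,6],30],[[0,0,0],[0,0,0],10],[[0,0,0],[0,0,0],0],[[0,0,0],[0,0,0],0],[[0,0,0],[0,0,0],0],[[0,0,0],[0,0,0],0],[[0,0,0],[0,0,0],0],[[0,0,0],[0,0,0],0]]'

```text
time: 10.57
position: [0.6378, -0.082, 0.0378]
tool_rot: [1.915, 2.484, 0.01]
ft_force: [-1.1, -0.7, -1.7]
grip_width: 0.157
```

step_arm --rows '[[[0,0,0],[0,0,0],0],[[0,0,0],[0,0,0],0],[[0,0,0],[0,0,0],0]]'

```text
time: 10.82
position: [0.6377, -0.0822, 0.0377]
tool_rot: [1.916, 2.483, 0.01]
ft_force: [-0.1, 0.3, -2.0]
grip_width: 0.153
```

step_arm --rows '[[[0,0,0],[0,0,-25],0],[[0,0,0],[0,0,-40],0],[[0,0,0],[0,0,-40],0],[[0,0,0],[0,0,-40],0],[[0,0,0],[0,0,-15],0],[[0,0,5.5],[0,0,0],0],[[0,0,5.5],[0,0,0],0],[[0,0,0],[0,0,0],0]]'

```text
time: 11.48
position: [0.6345, -0.0822, 0.2029]
tool_rot: [-2.156, -2.284, -0.007]
ft_force: [-0.0, -0.7, -1.5]
grip_width: 0.156
```

```bash
python3 - <<'E'
from ov import *
rel([.4634,.2753,.2],np.radians(3.9))
E
```

```text
tool shift mm [ 366.7 -150.3    3.7] tool x [-0.057  0.998  0.003] y [0.998 0.057 0.003] z [ 0.003  0.004 -1.   ]
turn deg (tool axes) [ 0.16 -0.19 -0.61]
```

step_arm --rows '[[[0,0,-0.6],[20,-8,0],0],[[0,0,0],[35,-14.3,0],0],[[0,0,0],[35,-14.3,0],0],[[0,0,0],[35,-14.3,0],0],[[0,0,0],[35,-14.3,0],0],[[0,0,0],[35,-14.3,0],0],[[0,0,0],[35,-14.3,0],0],[[0,0,0],[35,-14.3,0],0],[[0,0,0],[35,-14.3,0],0],[[0,0,0],[35,-14.3,0],0],[[0,0,0],[20,-8,0],0],[[0,0,0],[0,0,0],0]]'

```text
time: 12.48
position: [0.4517, 0.2701, 0.1963]
tool_rot: [-2.112, -2.323, 0.005]
ft_force: [-0.3, 0.1, -1.5]
grip_width: 0.159
```

```bash
python3 - <<'E'
from ov import *
rel([.4634,.2753,.13],np.radians(3.9))
w=grab("wrist");cv2.imwrite("pics/w10.png",w["frame"][:,:,::-1])
E
```

```text
tool shift mm [ 4.1 12.4 66.2] tool x [-0.095  0.995 -0.001] y [ 0.995  0.095 -0.003] z [-0.003 -0.001 -1.   ]
turn deg (tool axes) [-0.19  0.05  1.55]
```

View pics/w10.png

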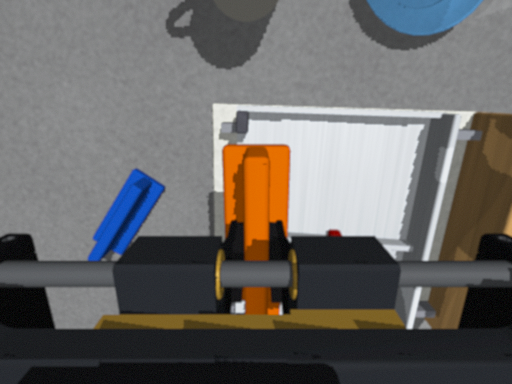

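step_arm --rows '[[[0,0,1.5],[4,12,15],0],[[0,0,0],[0,0,25],0],[[0,0,0],[0,0,25],0],[[0,0,0],[0,0,0],0]]'

```text
time: 12.87
position: [0.4675, 0.27, 0.1295]
tool_rot: [2.138, 2.296, -0.005]
ft_force: [-0.6, -1.6, -2.0]
grip_width: 0.155
```

```bash
python3 - <<'E'
from ov import *
rel([.4634,.2753,.085],np.radians(3.9))
w=grab("wrist");np.savez("w11.npz",**w)
overlay(w,.4675,.2010,3.9,.038,"ow11",(0,250),(170,512),2.3)
E
```

```text
tool shift mm [ 5.8 -3.8 44.4] tool x [-0.071  0.997 -0.005] y [0.997 0.071 0.001] z [ 0.001 -0.005 -1.   ]
turn deg (tool axes) [0.05 0.31 0.19]
```

View pics/ow11.png

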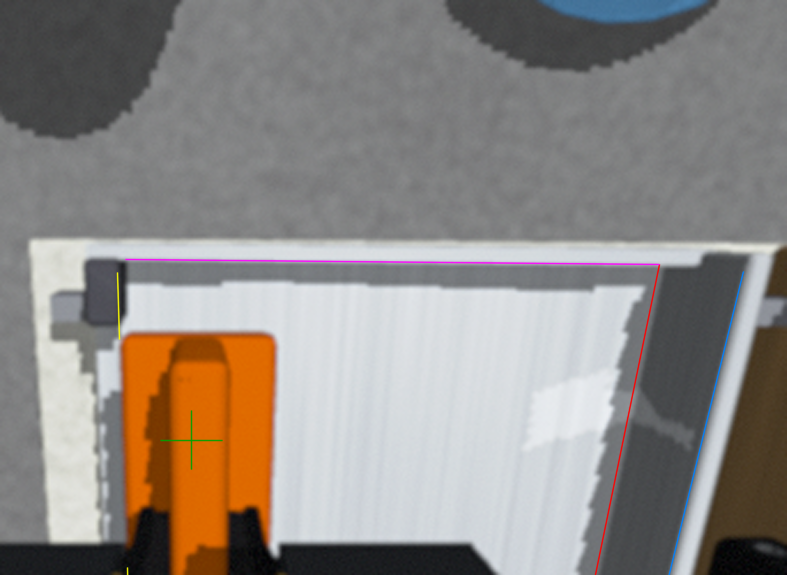

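step_arm --rows '[[[0,0.3,0],[3,-2,15],0],[[0,0,0],[2,-2,15],0],[[0,0,0],[0,0,8],0],[[0,0,0],[0,0,0],0]]'

```text
time: 13.25
position: [0.4693, 0.2726, 0.0969]
tool_rot: [2.141, 2.292, 0.011]
ft_force: [-0.0, -0.8, -1.5]
grip_width: 0.159
```

```bash
python3 - <<'E'
from ov import *
rel([.4634,.2745,.08],np.radians(3.9))
E
```

```text
tool shift mm [ 2.3 -5.9 16.9] tool x [-0.068  0.998  0.001] y [0.998 0.068 0.009] z [ 0.008  0.001 -1.   ]
turn deg (tool axes) [ 0.49 -0.05  0.  ]
```

step_arm --rows '[[[0.5,0,0],[2,-6,5],0],[[0,0,0],[0,0,5],0],[[0,0,0],[0,0,0],0]]'

```text
time: 13.5
position: [0.4653, 0.2738, 0.0891]
tool_rot: [2.146, 2.293, 0.005]
ft_force: [0.2, -0.4, -1.9]
grip_width: 0.153
```

step_arm --rows '[[[0,0,0],[0,-1,4],0]]'

```text
time: 13.58
position: [0.4653, 0.2742, 0.0862]
tool_rot: [2.145, 2.293, 0.008]
ft_force: [0.1, -0.6, -0.8]
grip_width: 0.156
```

step_arm --rows '[[[0,0,0],[0,-1,4],0]]'

```text
time: 13.67
position: [0.4646, 0.2742, 0.0824]
tool_rot: [2.145, 2.292, 0.009]
ft_force: [-0.5, 0.5, -1.0]
grip_width: 0.16
```

step_arm --rows '[[[0.3,0,0],[0,-2,3],0]]'

```text
time: 13.75
position: [0.4629, 0.2742, 0.0794]
tool_rot: [-2.146, -2.294, -0.005]
ft_force: [3.1, 0.0, -1.6]
grip_width: 0.16
```

step_arm --rows '[[[0.3,0,0],[0,-2,3],0]]'

```text
time: 13.83
position: [0.4621, 0.2744, 0.0779]
tool_rot: [-2.145, -2.293, -0.001]
ft_force: [-1.1, -5.0, 27.0]
grip_width: 0.16
```

```bash
python3 - <<'E'
from ov import *
rel([.4634,.2745,.078],np.radians(3.9))
w=grab("wrist")
overlay(w,.4675,.2010,3.9,.038,"ow12",(0,250),(170,512),2.3)
E
```

```text
tool shift mm [-0.   1.3 -0.1] tool x [-0.067  0.998  0.002] y [ 0.998  0.067 -0.001] z [-0.001  0.002 -1.   ]
turn deg (tool axes) [-0.06 -0.13 -0.08]
```

View pics/ow12.png

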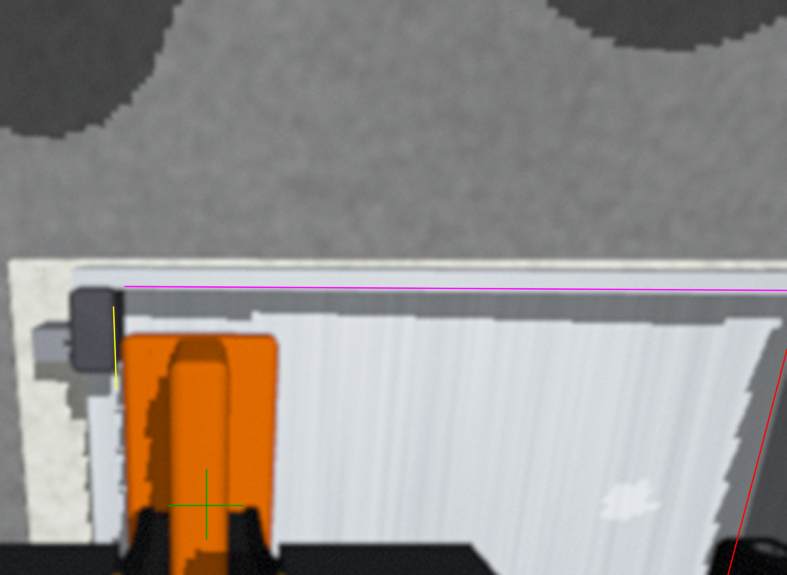

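step_arm --rows '[[[0,0,0],[0,1,0],5],[[0,0,0],[0,0,0],30],[[0,0,0],[0,0,0],40],[[0,0,0],[0,0,0],40],[[0,0,0],[0,0,0],40],[[0,0,0],[0,0,0],40],[[0,0,0],[0,0,-20],40],[[0,0,0],[0,0,-40],40],[[0,0,0],[0,0,-40],40],[[0,0,0],[0,0,-30],60],[[0,0,0],[0,0,0],80]]'

```text
time: 14.8
position: [0.4609, 0.2738, 0.2103]
tool_rot: [-2.139, -2.291, 0.009]
ft_force: [1.0, 0.7, 0.3]
grip_width: 0.54
```

step_arm --rows '[[[0,0,0],[-20,0,-10],87],[[0,0,0],[-40,0,0],87],[[0,0,0],[-40,0,0],87],[[0,0,0],[0,0,0],87]]'

```text
time: 15.13
position: [0.4687, 0.1747, 0.2226]
tool_rot: [-2.131, -2.302, -0.001]
ft_force: [0.5, -0.1, -0.2]
grip_width: 0.832
```

```bash
python3 - <<'E'
from ov import *
rel([.486,-.300,.2],np.radians(94.5))
print(status.get_state()["joint_positions"].round(2))
w=grab("wrist")
np.savez("w13.npz",**w)
overlay(w,.4675,.2010,3.9,.038,"ow13",(0,250),(170,512),2.3)
s=grab("scene");np.savez("scene2.npz",**s);crop(s,"s2",100,270,240,420,4)
E
```

```text
tool shift mm [-474.7  -19.3   20.7] tool x [-0.077  0.997  0.004] y [ 0.997  0.077 -0.003] z [-0.003  0.004 -1.   ]
turn deg (tool axes) [-3.200e-01 -4.000e-02  8.992e+01]
[ 0.34  0.04 -0.76  1.8   0.03  1.31 -0.35]
```

View pics/ow13.png

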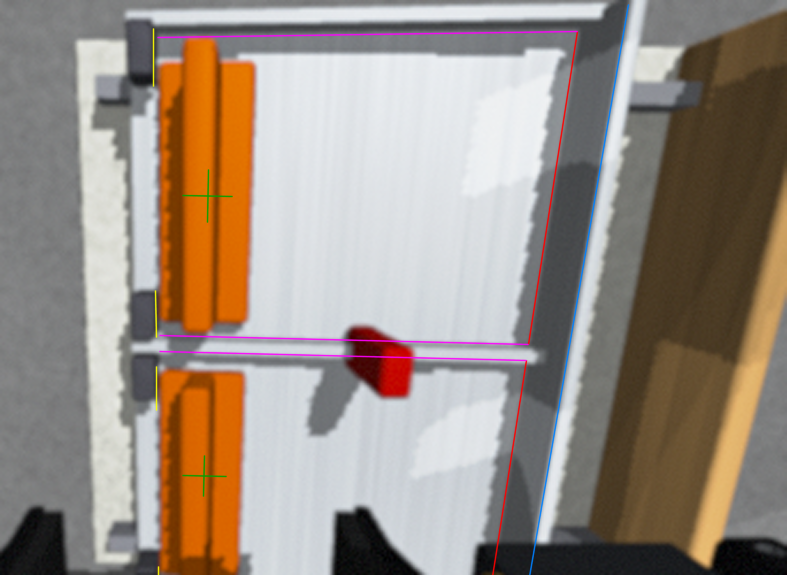

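View pics/s2.png

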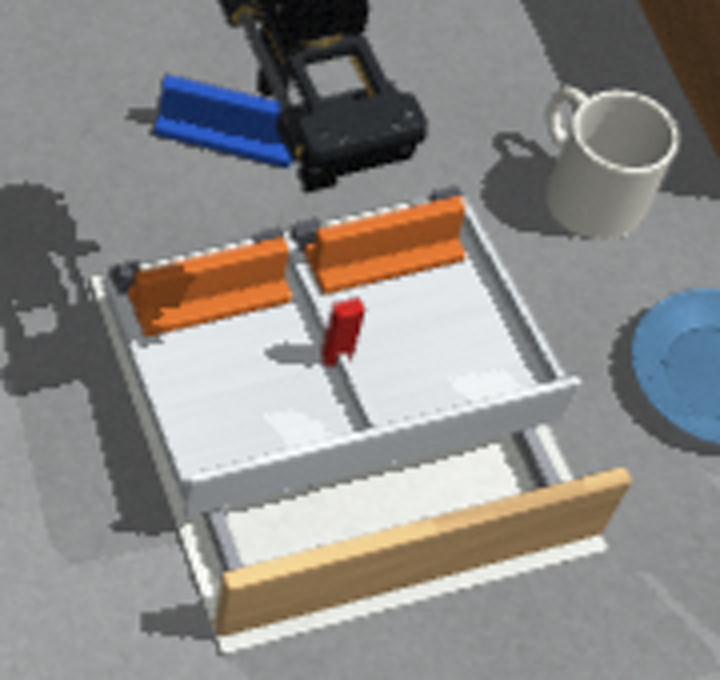

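step_arm --rows '[[[0,0,7],[0,0,0],87],[[0,0,7],[0,0,0],87],[[0,0,7],[0,0,0],87],[[0,0,7],[0,0,0],87],[[0,0,7],[0,0,0],87],[[0,0,7],[0,0,0],87],[[0,0,7],[0,0,0],87],[[0,0,7],[0,0,0],87],[[0,0,7],[0,0,0],87],[[0,0,7],[0,0,0],87],[[0,0,7],[0,0,0],87],[[0,0,7],[0,0,0],87]]'

```text
time: 16.23
position: [0.4605, 0.2008, 0.2178]
tool_rot: [-3.115, -0.244, 0.018]
ft_force: [-0.1, 0.2, -0.3]
grip_width: 0.996
```

```bash
python3 - <<'E'
from ov import *
rel([.414,-.306,.2],np.radians(94.5))
s=status.get_state();print(s["joint_positions"].round(2),s["position"])
E
```

```text
tool shift mm [-124.9  493.6   10.2] tool x [ 0.988  0.156 -0.01 ] y [ 0.156 -0.988 -0.018] z [-0.013  0.016 -1.   ]
turn deg (tool axes) [-1.01  0.6   4.48]
[ 0.27  0.06 -0.74  1.8   0.02  1.3  -1.88] [0.46050212 0.20080461 0.2178065 ]
```

step_arm --rows '[[[-1,0.6,4.5],[0,25,0],87],[[0,0,0],[0,41,0],87],[[0,0,0],[0,41,0],87],[[0,0,0],[0,41,0],87],[[0,0,0],[0,41,0],87],[[0,0,0],[0,41,0],87],[[0,0,0],[0,41,0],87],[[0,0,0],[0,41,0],87],[[0,0,0],[0,41,0],87],[[0,0,0],[0,41,0],87],[[0,0,0],[0,41,0],87],[[0,0,0],[0,41,0],87]]'

```text
time: 17.23
position: [0.5116, -0.2576, 0.2095]
tool_rot: [-3.124, -0.195, 0.0]
ft_force: [0.6, 0.4, 0.9]
grip_width: 1.003
```

```bash
python3 - <<'E'
from ov import *
rel([.414,-.306,.2],np.radians(94.5))
s=status.get_state();print(s["joint_positions"].round(2),s["position"])
E
```

```text
tool shift mm [-102.8   36.1    9.1] tool x [0.992 0.124 0.   ] y [ 0.124 -0.992 -0.011] z [-0.001  0.011 -1.   ]
turn deg (tool axes) [-0.64 -0.01  2.64]
[ 0.7   0.19 -0.31  1.66  0.05  1.3  -1.06] [ 0.51155259 -0.25755288  0.20953811]
```

step_arm --rows '[[[-0.6,0,2.6],[-30,12,0],87],[[0,0,0],[-35,12,0],87],[[0,0,0],[-35,12,0],87],[[0,0,0],[-15,3,0],87],[[0,0,0],[0,0,0],87]]'

```text
time: 17.65
position: [0.3998, -0.3134, 0.199]
tool_rot: [-3.13, -0.116, 0.013]
ft_force: [0.1, -0.3, -0.4]
grip_width: 1.002
```

```bash
python3 - <<'E'
from ov import *
rel([.414,-.306,.1],np.radians(94.5))
w=grab("wrist");np.savez("w14.npz",**w);cv2.imwrite("pics/w14.png",w["frame"][:,:,::-1])
t=grab("top");np.savez("top2.npz",**t);crop(t,"t2",120,240,250,410,5)
E
```

```text
tool shift mm [15.4 -5.3 99. ] tool x [ 0.997  0.074 -0.008] y [ 0.074 -0.997 -0.01 ] z [-0.008  0.009 -1.   ]
turn deg (tool axes) [-0.58  0.44 -0.26]
```

View pics/w14.png

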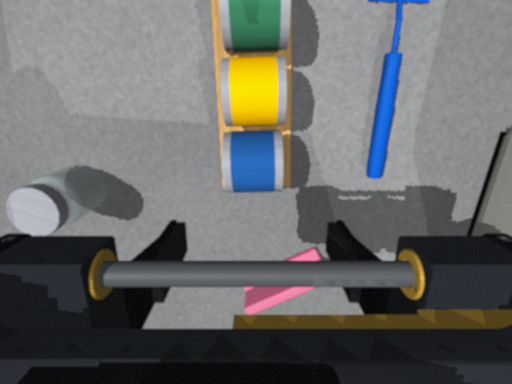

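```bash
python3 - <<'E'
from ov import *
w=dict(np.load("w14.npz"));P=cloud(w)
hsv=cv2.cvtColor(w["frame"],cv2.COLOR_RGB2HSV);H,S=hsv[...,0].astype(int),hsv[...,1]
for nm,lo,hi in [("green",60,85),("yellow",22,30),("blue",102,115)]:
    m=(H>=lo)&(H<=hi)&(S>120)&(P[...,2]>.05)&(P[...,2]<.09);m[230:]=0
    p=P[m]
    # fit circle in (along x, z) : xc, with r=.033
    from scipy.optimize import least_squares
    r=least_squares(lambda q:np.hypot(p[:,0]-q[0],p[:,2]-q[1])-.033,[p[:,0].mean(),.044],loss="soft_l1",f_scale=.002)
    print(nm,"xc,zc",r.x.round(4),"y",((p[:,1].min()+p[:,1].max())/2).round(4),p[:,1].mean().round(4),len(p))
print([onplane(w,u,v,.044).round(4) for u,v in((253.5,160),(254,90))])
E
```

```text
green xc,zc [0.5562 0.0437] y -0.2999 -0.2998 2314
yellow xc,zc [0.4843 0.0439] y -0.3028 -0.3028 3138
blue xc,zc [0.4123 0.0439] y -0.3065 -0.3065 2491
[array([ 0.4145, -0.3075,  0.044 ]), array([ 0.4867, -0.3028,  0.044 ])]
```

step_arm --rows '[[[-0.6,0.4,0.8],[6,-3,20],87],[[0,0,0],[6,-3,30],87],[[0,0,0],[0,0,30],87],[[0,0,0],[0,0,15],87],[[0,0,0],[0,0,0],87]]'

```text
time: 18.17
position: [0.429, -0.2971, 0.1038]
tool_rot: [3.136, 0.125, 0.022]
ft_force: [-0.1, 0.6, -0.5]
grip_width: 1.001
```

```bash
python3 - <<'E'
from ov import *
rel([.4125,-.3065,.038],np.radians(93.3))
E
```

```text
tool shift mm [-18.    7.8  65.6] tool x [0.997 0.08  0.014] y [ 0.08  -0.997  0.003] z [ 0.014 -0.002 -1.   ]
turn deg (tool axes) [ 0.19 -0.78  1.27]
```

step_arm --rows '[[[0.2,-0.8,1.3],[-17,7,3],87],[[0,0,0],[0,0,0],87],[[0,0,0],[0,0,20],87],[[0,0,0],[0,0,15],87],[[0,0,0],[0,0,0],87]]'

```text
time: 18.58
position: [0.4196, -0.3036, 0.0689]
tool_rot: [3.138, 0.101, 0.01]
ft_force: [-0.8, 0.3, -0.2]
grip_width: 1.002
```

```bash
python3 - <<'E'
from ov import *
rel([.4125,-.3065,.038],np.radians(93.3))
w=grab("wrist");cv2.imwrite("pics/w15.png",w["frame"][:,:,::-1])
E
```

```text
tool shift mm [-7.4  2.3 30.9] tool x [0.998 0.064 0.006] y [ 0.064 -0.998  0.002] z [ 0.006 -0.002 -1.   ]
turn deg (tool axes) [ 0.14 -0.35  0.37]
```

View pics/w15.png

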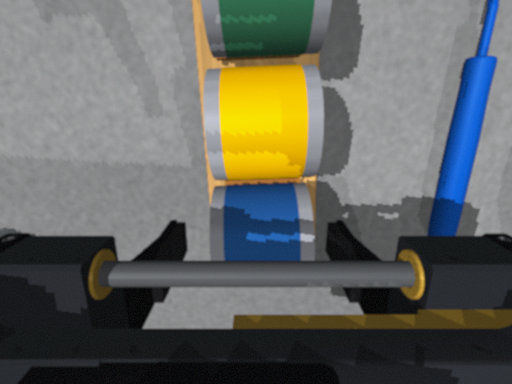

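Centred between the fingers. I'll lower and grip.

step_arm --rows '[[[0.1,-0.6,0.4],[-9,2,14],87],[[0,-0.3,0],[-2,0,14],87],[[0,0,0],[0,0,3],87],[[0,0,0],[0,0,0],87]]'

```text
time: 18.97
position: [0.4112, -0.3092, 0.0407]
tool_rot: [3.134, 0.088, -0.007]
ft_force: [-0.2, 0.7, 0.4]
grip_width: 0.998
```

```bash
python3 - <<'E'
from ov import *
rel([.4125,-.3065,.038],np.radians(93.3))
E
```

```text
tool shift mm [ 1.5 -2.6  2.7] tool x [ 0.998  0.056 -0.005] y [ 0.056 -0.998  0.006] z [-0.004 -0.007 -1.   ]
turn deg (tool axes) [ 0.37  0.27 -0.09]
```

step_arm --rows '[[[0.4,0.2,0],[1.5,-2.5,3],75],[[0,0,0],[0,0,0],60],[[0,0,0],[0,0,0],45],[[0,0,0],[0,0,0],45],[[0,0,0],[0,0,0],45],[[0,0,0],[0,0,0],45],[[0,0,0],[0,0,0],45],[[0,0,0],[0,0,0],45]]' --grip_force 30

```text
time: 19.63
position: [0.4131, -0.3068, 0.0381]
tool_rot: [-3.14, -0.088, -0.0]
ft_force: [0.5, -0.2, -1.9]
grip_width: 0.69
```

```bash
python3 - <<'E'
from ov import *
rel([.4125,-.3065,.2],np.radians(93.3));s=status.get_state();print(s["grip_width"]*87,s["position"],s["ft_force"])
E
```

```text
tool shift mm [  -0.6   -0.4 -161.9] tool x [0.998 0.056 0.   ] y [ 0.056 -0.998 -0.   ] z [ 0.  0. -1.]
turn deg (tool axes) [-0.02 -0.01 -0.1 ]
60.06794225731579 [ 0.41311251 -0.30677485  0.03813032] [ 0.53939829 -0.18219198 -1.89992886]
```

step_arm --rows '[[[0,0,0],[0,0,-25],45],[[0,0,0],[0,0,-40],45],[[0,0,0],[0,0,-40],45],[[0,0,0],[0,0,-40],45],[[0,0,0],[6,-20,-15],45],[[0,0,0],[11,-37,0],45],[[0,0,0],[11,-37,0],45],[[0,0,0],[11,-37,0],45],[[0,0,0],[11,-37,0],45],[[0,0,0],[11,-37,0],45],[[0,0,0],[11,-37,0],45],[[0,0,0],[11,-37,0],45]]'

```text
time: 20.63
position: [0.4783, -0.0218, 0.203]
tool_rot: [-3.14, -0.053, 0.009]
ft_force: [0.8, -0.1, -3.0]
grip_width: 0.694
```

```bash
python3 - <<'E'
from ov import *
rel([.520,.1325,.2],np.radians(93.9));s=status.get_state();print(s["grip_width"]*87,s["position"],s["ft_force"])
E
```

```text
tool shift mm [  46.9 -152.8    3. ] tool x [ 0.999  0.034 -0.006] y [ 0.034 -0.999 -0.001] z [-0.006  0.001 -1.   ]
turn deg (tool axes) [-0.08  0.32 -1.96]
60.38983453695302 [ 0.47827336 -0.021765    0.20303889] [ 0.76849339 -0.1008844  -2.99077797]
```

step_arm --rows '[[[0,0,-1],[11,-36,0],45],[[0,0.3,-1],[11,-36,0],45],[[0,0,0],[11,-36,0],45],[[0,0,0],[11,-36,0],45],[[0,0,0],[0,0,0],45]]'

```text
time: 21.05
position: [0.5122, 0.1421, 0.2026]
tool_rot: [-3.132, -0.128, -0.001]
ft_force: [-1.5, 1.7, -1.4]
grip_width: 0.688
```

```bash
python3 - <<'E'
from ov import *
rel([.520,.1325,.11],np.radians(93.9))
w=grab("wrist");cv2.imwrite("pics/w16.png",w["frame"][:,:,::-1])
E
```

```text
tool shift mm [ 6.9 10.8 92.5] tool x [0.997 0.081 0.001] y [ 0.081 -0.997 -0.007] z [ 0.     0.007 -1.   ]
turn deg (tool axes) [-0.38 -0.04  0.77]
```

View pics/w16.png

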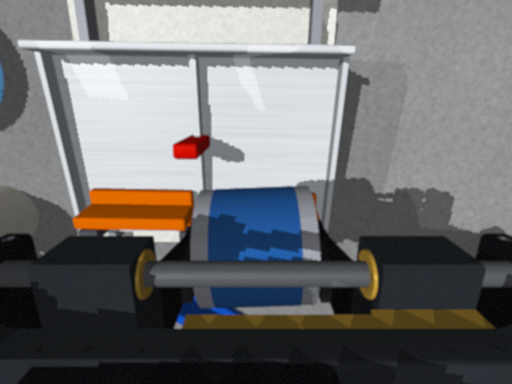

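step_arm --rows '[[[-0.4,0,0.8],[8,11,15],45],[[0,0,0],[0,0,30],45],[[0,0,0],[0,0,25],45],[[0,0,0],[0,0,5],45],[[0,0,0],[0,0,0],45]]'

```text
time: 21.52
position: [0.5206, 0.1255, 0.1245]
tool_rot: [3.133, 0.104, -0.002]
ft_force: [0.0, 0.1, -2.0]
grip_width: 0.694
```

```bash
python3 - <<'E'
from ov import *
rel([.520,.1325,.072],np.radians(93.9))
w=grab("wrist");cv2.imwrite("pics/w17.png",w["frame"][:,:,::-1])
s=grab("scene");crop(s,"s3",100,270,240,420,4)
E
```

```text
tool shift mm [-0.  -7.3 52.4] tool x [ 0.998  0.066 -0.002] y [ 0.066 -0.998  0.007] z [-0.001 -0.007 -1.   ]
turn deg (tool axes) [ 0.37  0.09 -0.1 ]
```

View pics/s3.png

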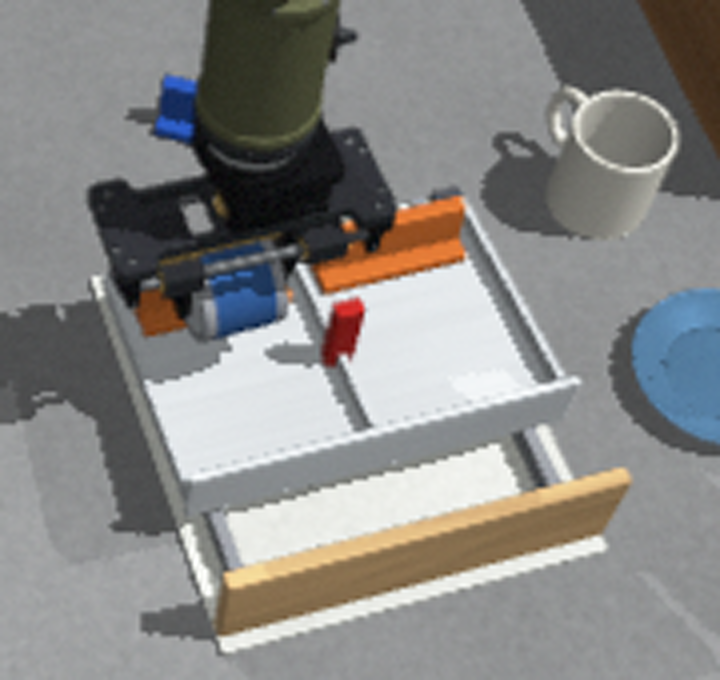

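step_arm --rows '[[[0.4,0,0],[1,-7,15],45],[[0,0,0],[1,0,15],45],[[0,0,0],[0,0,8],45],[[0,0,0],[0,0,0],45]]'

```text
time: 21.95
position: [0.5282, 0.1325, 0.0939]
tool_rot: [-3.139, -0.099, -0.019]
ft_force: [0.1, -0.1, -2.9]
grip_width: 0.691
```

```bash
python3 - <<'E'
from ov import *
rel([.520,.1325,.069],np.radians(93.9));print(status.get_state()["ft_force"])
E
```

```text
tool shift mm [-8.5 -0.5 24.8] tool x [0.998 0.063 0.012] y [ 0.063 -0.998 -0.   ] z [ 0.012  0.001 -1.   ]
turn deg (tool axes) [-0.01 -0.71 -0.28]
[ 0.10041573 -0.09206566 -2.85315791]
```

step_arm --rows '[[[0,-0.7,0],[-5,0,8],45],[[0,-0.2,0],[-2,0,6],45],[[0,0,0],[-1,0,4],45]]'

```text
time: 22.2
position: [0.5226, 0.1321, 0.0786]
tool_rot: [-3.14, -0.098, -0.003]
ft_force: [-0.0, 0.2, -2.4]
grip_width: 0.691
```

```bash
python3 - <<'E'
from ov import *
rel([.520,.1325,.069],np.radians(93.9));print(status.get_state()["ft_force"])
E
```

```text
tool shift mm [-2.6 -0.6  9.6] tool x [0.998 0.062 0.002] y [ 0.062 -0.998 -0.   ] z [ 0.002  0.    -1.   ]
turn deg (tool axes) [-0.01 -0.1  -0.34]
[-0.04180934  0.18576766 -2.37911245]
```

step_arm --rows '[[[0,0,0],[-2,0,4],45]]'

```text
time: 22.28
position: [0.5208, 0.1319, 0.0746]
tool_rot: [-3.14, -0.097, -0.004]
ft_force: [0.3, -0.1, -3.0]
grip_width: 0.69
```

step_arm --rows '[[[0,0,0],[-1,0,3],45]]'

```text
time: 22.37
position: [0.5194, 0.1318, 0.0712]
tool_rot: [-3.14, -0.097, -0.003]
ft_force: [0.2, 0.3, -2.4]
grip_width: 0.692
```

step_arm --rows '[[[0,0,0],[-1,0,3],45]]'

```text
time: 22.45
position: [0.5208, 0.1319, 0.0709]
tool_rot: [3.14, 0.098, 0.011]
ft_force: [-1.4, -2.6, 27.9]
grip_width: 0.694
```

step_arm --rows '[[[0,-0.5,0],[-2,0,0],45],[[0,0,0],[0,0,0],63],[[0,0,0],[0,0,0],68],[[0,0,0],[0,0,0],72],[[0,0,0],[0,0,0],76],[[0,0,0],[0,0,0],76],[[0,0,0],[0,0,0],76]]'

```text
time: 23.03
position: [0.5212, 0.1325, 0.0734]
tool_rot: [3.14, 0.098, 0.007]
ft_force: [0.0, -1.0, -0.3]
grip_width: 0.862
```

```bash
python3 - <<'E'
from ov import *
rel([.520,.1325,.2],np.radians(93.9));print(status.get_state()["ft_force"],status.get_state()["grip_width"]*87)
w=grab("wrist");cv2.imwrite("pics/w18.png",w["frame"][:,:,::-1])
E
```

```text
tool shift mm [  -0.6    0.  -126.6] tool x [0.998 0.062 0.004] y [ 0.062 -0.998  0.001] z [ 0.004 -0.    -1.   ]
turn deg (tool axes) [ 0.03 -0.25 -0.33]
[ 0.00888677 -0.99291904 -0.26135266] 74.98447432373446
```

View pics/w18.png

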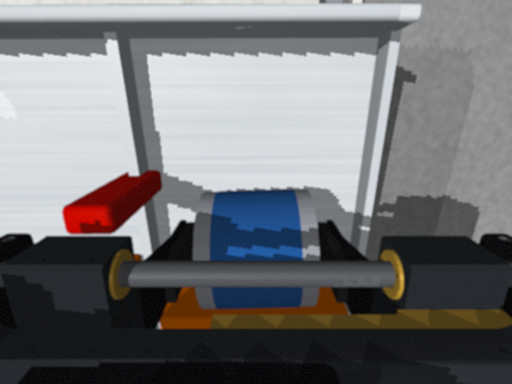

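step_arm --rows '[[[0,0,0],[0,0,-20],76],[[0,0,0],[0,0,-35],76],[[0,0,0],[0,0,-40],76],[[0,0,0],[0,0,-35],87],[[0,0,0],[0,0,0],87]]'

```text
time: 23.5
position: [0.5175, 0.1321, 0.2047]
tool_rot: [3.14, 0.1, -0.009]
ft_force: [0.7, 0.3, 0.0]
grip_width: 0.946
```

```bash
python3 - <<'E'
from ov import *
rel([.4843,-.3028,.2],np.radians(93.3))
w=grab("wrist");np.savez("w19.npz",**w);cv2.imwrite("pics/w19.png",w["frame"][:,:,::-1])
s=grab("scene");crop(s,"s4",100,270,240,420,4)
E
```

```text
tool shift mm [-60.7 431.9   5. ] tool x [ 0.998  0.063 -0.006] y [ 0.063 -0.998 -0.   ] z [-0.006 -0.    -1.   ]
turn deg (tool axes) [-0.    0.32  0.34]
```

View pics/w19.png

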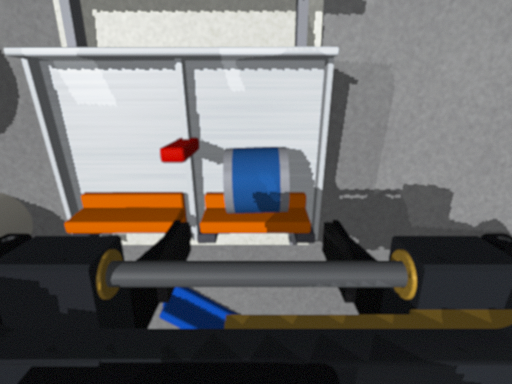

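View pics/s4.png

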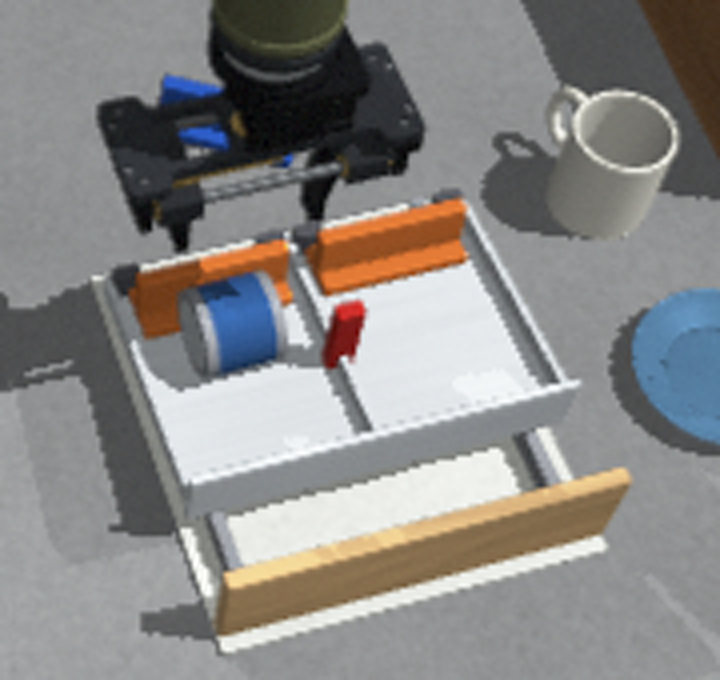

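step_arm --rows '[[[0,0.3,0.3],[-3,25,0],87],[[0,0,0],[-5,40,0],87],[[0,0,0],[-5,40,0],87],[[0,0,0],[-6,40,0],87],[[0,0,0],[-6,40,0],87],[[0,0,0],[-6,40,0],87],[[0,0,0],[-6,40,0],87],[[0,0,0],[-6,40,0],87],[[0,0,0],[-6,40,0],87],[[0,0,0],[-6,40,0],87],[[0,0,0],[-6,30,0],87],[[0,0,0],[0,0,0],87]]'

```text
time: 24.6
position: [0.4662, -0.2975, 0.1766]
tool_rot: [-3.129, -0.107, 0.058]
ft_force: [0.4, 0.6, -0.3]
grip_width: 1.003
```

```bash
cat >> h.py <<'E'
from scipy.optimize import least_squares
HUE={"red":(176,4),"green":(60,85),"yellow":(22,30),"blue":(102,115)}
def tin(im,nm,zlo=.05,zhi=.125,rmax=230,ymin=-9,ymax=9):
    P=cloud(im);hsv=cv2.cvtColor(im["frame"],cv2.COLOR_RGB2HSV);H,S=hsv[...,0].astype(int),hsv[...,1]
    lo,hi=HUE[nm];m=((H>=lo)&(H<=hi) if lo<hi else (H>=lo)|(H<=hi))&(S>120)&(P[...,2]>zlo)&(P[...,2]<zhi)&(P[...,1]>ymin)&(P[...,1]<ymax);m[rmax:]=0
    k,L,st,_=cv2.connectedComponentsWithStats(m.astype(np.uint8))
    if k<2: print(nm,"none");return
    i=1+np.argmax(st[1:,4]);p=P[L==i]
    r=least_squares(lambda q:np.hypot(p[:,0]-q[0],p[:,2]-q[1])-.033,[p[:,0].mean(),p[:,2].max()-.033],loss="soft_l1",f_scale=.002)
    print(nm,"x,z",r.x.round(4),"y",p[:,1].mean().round(4),"n",len(p));return r.x[0],p[:,1].mean(),r.x[1]
def seat(X,side,x0=.4675,y0=.201,deg=3.9,z0=.038):
    a=np.radians(deg);ex=np.array([np.cos(a),np.sin(a),0]);ey=np.array([-np.sin(a),np.cos(a),0])
    d=np.array(X)-np.array([x0,y0,z0])-ey*side*.072
    return np.array([d@ex,d@ey,d[2]]).round(4)
E
python3 - <<'E'
from h import *
rel([.4843,-.3028,.1],np.radians(93.3))
w=dict(np.load("w19.npz"));X=tin(w,"blue",ymin=.05);print(seat(X,-1))
E
```

```text
tool shift mm [20.5  7.3 75.8] tool x [ 0.997  0.069 -0.037] y [ 0.068 -0.998 -0.011] z [-0.037  0.009 -0.999]
turn deg (tool axes) [-0.63  2.1   0.63]
blue x,z [0.5178 0.0768] y 0.1334 n 2924
[0.0456 0.0011 0.0388]
```

step_arm --rows '[[[-0.6,2.1,0.6],[15,6,10],87],[[0,0,0],[3,2,25],87],[[0,0,0],[0,0,25],87],[[0,0,0],[0,0,8],87],[[0,0,0],[0,0,0],87]]'

```text
time: 25.02
position: [0.4787, -0.3063, 0.0968]
tool_rot: [-3.134, -0.076, 0.014]
ft_force: [-0.5, 0.5, -0.8]
grip_width: 1.0
```

```bash
python3 - <<'E'
from h import *
rel([.4843,-.3028,.038],np.radians(93.3))
w=grab("wrist");tin(w,"green");tin(w,"red")
E
```

```text
tool shift mm [ 6.3 -2.8 58.7] tool x [ 0.999  0.049 -0.009] y [ 0.049 -0.999 -0.007] z [-0.009  0.007 -1.   ]
turn deg (tool axes) [-0.41  0.52 -0.51]
green x,z [0.5565 0.0438] y -0.2982 n 7028
red x,z [0.6278 0.0435] y -0.2922 n 2702
```

step_arm --rows '[[[-0.4,0.5,-0.4],[5,-3,15],87],[[0,0,0],[1,0,20],87],[[0,0,0],[0,0,15],87],[[0,0,0],[0,0,4],87],[[0,0,0],[0,0,0],87]]'

```text
time: 25.48
position: [0.4877, -0.3024, 0.0463]
tool_rot: [3.137, 0.092, 0.007]
ft_force: [1.2, 0.4, 0.3]
grip_width: 1.003
```

```bash
python3 - <<'E'
from h import *
rel([.4843,-.3028,.038],np.radians(93.5))
E
```

```text
tool shift mm [-3.4  0.1  8.3] tool x [0.998 0.058 0.005] y [ 0.058 -0.998  0.004] z [ 0.005 -0.003 -1.   ]
turn deg (tool axes) [ 0.21 -0.26 -0.15]
```

step_arm --rows '[[[0.2,-0.3,0],[-3.5,0,7],80],[[0,0,0],[-0.5,0,2],60],[[0,0,0],[0,0,0],45],[[0,0,0],[0,0,0],45],[[0,0,0],[0,0,0],45],[[0,0,0],[0,0,0],45],[[0,0,0],[0,0,0],45],[[0,0,0],[0,0,0],45]]'

```text
time: 26.15
position: [0.4858, -0.3039, 0.0412]
tool_rot: [3.137, 0.092, 0.006]
ft_force: [-0.1, -0.1, -1.8]
grip_width: 0.69
```

```bash
python3 - <<'E'
from h import *
rel([.4843,-.3028,.2],np.radians(93.5));s=status.get_state();print(s["position"],s["grip_width"]*87,s["ft_force"])
E
```

```text
tool shift mm [  -0.8   -0.6 -158.8] tool x [0.998 0.059 0.004] y [ 0.059 -0.998  0.004] z [ 0.004 -0.003 -1.   ]
turn deg (tool axes) [ 0.21 -0.23 -0.14]
[ 0.48580284 -0.30387989  0.0411837 ] 60.01534255143305 [-0.05875877 -0.07030983 -1.82976534]
```

step_arm --rows '[[[0,0,0],[0,0,-25],45],[[0,0,0],[0,0,-40],45],[[0,0,0],[0,0,-40],45],[[0,0,0],[0,0,-40],45],[[0,0,0],[2,-20,-20],45],[[0,0,0],[4,-40,0],45],[[0,0,0],[4,-40,0],45],[[0,0,0],[4,-40,0],45],[[0,0,0],[4,-40,0],45],[[0,0,0],[4,-40,0],45],[[0,0,0],[4,-40,0],45],[[0,0,0],[4,-40,0],45]]'

```text
time: 27.15
position: [0.4917, -0.0031, 0.2063]
tool_rot: [3.138, 0.053, -0.016]
ft_force: [0.7, 0.1, -4.9]
grip_width: 0.693
```

```bash
python3 - <<'E'
from h import *
rel([.513,.276,.2],np.radians(93.9));s=status.get_state();print(s["position"],s["grip_width"]*87,s["ft_force"])
E
```

```text
tool shift mm [  30.7 -278.3    5.2] tool x [ 0.999  0.034 -0.01 ] y [ 0.034 -0.999  0.003] z [-0.01  -0.003 -1.   ]
turn deg (tool axes) [ 0.14  0.58 -1.97]
[ 0.49171977 -0.00314152  0.20627659] 60.28819745048867 [ 0.73281102  0.12965768 -4.85563781]
```

step_arm --rows '[[[0,0.6,-2],[4,-36,0],45],[[0,0,0],[4,-40,0],45],[[0,0,0],[5,-40,0],45],[[0,0,0],[5,-40,0],45],[[0,0,0],[5,-40,0],45],[[0,0,0],[5,-40,0],45],[[0,0,0],[5,-30,0],45],[[0,0,0],[0,0,0],45]]'

```text
time: 27.82
position: [0.4982, 0.2845, 0.2019]
tool_rot: [3.139, 0.126, -0.007]
ft_force: [-1.3, -0.1, -4.3]
grip_width: 0.691
```

```bash
python3 - <<'E'
from h import *
rel([.513,.276,.1],np.radians(93.9));s=status.get_state();print(s["position"],s["joint_positions"].round(2),s["ft_force"])
w=grab("wrist");cv2.imwrite("pics/w20.png",w["frame"][:,:,::-1])
E
```

```text
tool shift mm [ 14.5   9.7 101.8] tool x [ 0.997  0.08  -0.005] y [ 0.08  -0.997  0.   ] z [-0.005 -0.001 -1.   ]
turn deg (tool axes) [0.01 0.27 0.7 ]
[0.498231   0.28452104 0.20186864] [ 0.13  0.27 -0.81  1.66  0.2   1.31 -2.21] [-1.32416708 -0.10485024 -4.29504629]
```

View pics/w20.png

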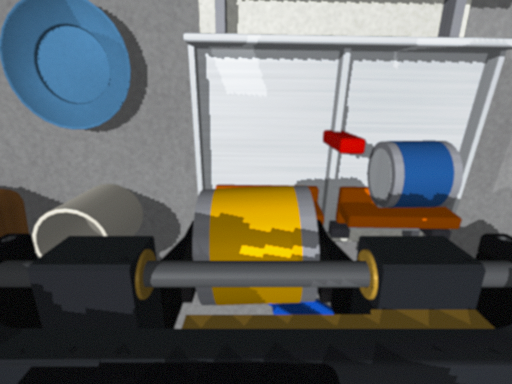

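step_arm --rows '[[[0,0.3,0.7],[12,9,15],45],[[0,0,0],[4,1,30],45],[[0,0,0],[0,0,25],45],[[0,0,0],[0,0,10],45],[[0,0,0],[0,0,0],45]]'

```text
time: 28.28
position: [0.5154, 0.2682, 0.1175]
tool_rot: [3.131, 0.103, -0.002]
ft_force: [-0.7, -0.2, -4.0]
grip_width: 0.694
```

```bash
python3 - <<'E'
from h import *
rel([.513,.276,.085],np.radians(93.9));s=status.get_state();print(s["position"],s["joint_positions"].round(2),s["ft_force"])
E
```

```text
tool shift mm [-1.9 -8.2 32.4] tool x [ 0.998  0.066 -0.002] y [ 0.066 -0.998  0.008] z [-0.001 -0.009 -1.   ]
turn deg (tool axes) [ 0.48  0.1  -0.13]
[0.51544482 0.26818346 0.11750622] [ 0.11  0.36 -0.77  1.74  0.28  1.16 -2.24] [-0.70103727 -0.18119712 -4.0479544 ]
```

step_arm --rows '[[[0.5,0,0],[-1,-8,12],45],[[0,0,0],[-1,0,12],45],[[0,0,0],[-1,0,6],45],[[0,0,0],[0,0,0],45]]'

```text
time: 28.62
position: [0.5128, 0.2748, 0.0867]
tool_rot: [-3.14, -0.098, -0.0]
ft_force: [-1.4, 0.3, -4.0]
grip_width: 0.691
```

```bash
python3 - <<'E'
from h import *
rel([.513,.276,.074],np.radians(93.9));s=status.get_state();print(s["position"],s["ft_force"])
E
```

```text
tool shift mm [ 0.3 -1.2 12.7] tool x [0.998 0.063 0.   ] y [ 0.063 -0.998 -0.   ] z [ 0.  0. -1.]
turn deg (tool axes) [-0.02 -0.   -0.31]
[0.51280992 0.27475856 0.08671672] [-1.36791199  0.30176868 -3.99409663]
```

step_arm --rows '[[[0,0,0],[-1,-1,5],45],[[0,0,0],[-1,0,3],45]]'

```text
time: 28.78
position: [0.5115, 0.2762, 0.0795]
tool_rot: [-3.139, -0.098, -0.004]
ft_force: [-0.7, 0.6, -4.1]
grip_width: 0.692
```

step_arm --rows '[[[0,0,0],[-1,0,3],45]]'

```text
time: 28.87
position: [0.5109, 0.2765, 0.0768]
tool_rot: [-3.139, -0.099, -0.005]
ft_force: [0.4, -0.2, -4.3]
grip_width: 0.69
```

step_arm --rows '[[[0,0,0],[-1,0,3],45]]'

```text
time: 28.95
position: [0.5101, 0.2768, 0.074]
tool_rot: [-3.138, -0.099, -0.007]
ft_force: [-1.6, -0.2, 11.2]
grip_width: 0.694
```

step_arm --rows '[[[0,0,0],[0,0,0],45],[[0,0,0],[0,0,0],63],[[0,0,0],[0,0,0],68],[[0,0,0],[0,0,0],72],[[0,0,0],[0,0,0],76],[[0,0,0],[0,0,0],76],[[0,0,0],[0,0,0],76],[[0,0,0],[0,0,-15],76],[[0,0,0],[0,0,-35],76],[[0,0,0],[0,0,-40],76],[[0,0,0],[0,0,-35],87],[[0,0,0],[0,0,0],87]]'

```text
time: 29.95
position: [0.5096, 0.2775, 0.2052]
tool_rot: [-3.136, -0.1, -0.008]
ft_force: [1.1, 1.6, 0.4]
grip_width: 0.947
```

```bash
python3 - <<'E'
from h import *
rel([.5562,-.299,.2],np.radians(93.5));s=status.get_state();print(s["position"],s["ft_force"])
w=grab("wrist");cv2.imwrite("pics/w21.png",w["frame"][:,:,::-1])
print(seat(tin(w,"yellow",ymin=.05),1),seat(tin(w,"blue",ymin=.05,ymax=.19),-1))
E
```

```text
tool shift mm [  9.6 578.3   3.3] tool x [0.998 0.064 0.005] y [ 0.064 -0.998 -0.003] z [ 0.005  0.004 -1.   ]
turn deg (tool axes) [-0.19 -0.3   0.17]
[0.50963627 0.27746534 0.20523859] [1.10526853 1.55792825 0.3670647 ]
yellow x,z [0.5087 0.0768] y 0.2783 n 2881
blue x,z [0.518  0.0769] y 0.1334 n 2927
[0.0464 0.0023 0.0388] [0.0458 0.0011 0.0389]
```

View pics/w21.png

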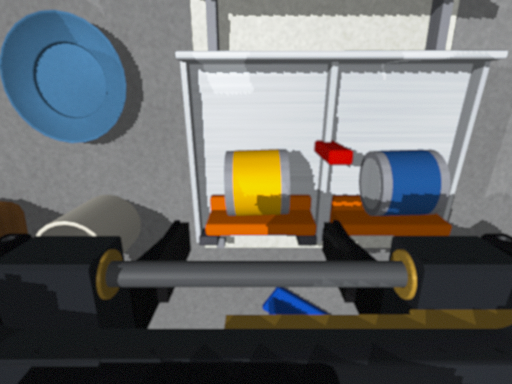

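step_arm --rows '[[[0,-0.3,0],[0,25,0],87],[[0,0,0],[1,41,0],87],[[0,0,0],[1,41,0],87],[[0,0,0],[1,41,0],87],[[0,0,0],[1,41,0],87],[[0,0,0],[1,41,0],87],[[0,0,0],[1,41,0],87],[[0,0,0],[1,41,0],87],[[0,0,0],[1,41,0],87],[[0,0,0],[1,41,0],87],[[0,0,0],[1,41,0],87],[[0,0,0],[1,41,0],87]]'

```text
time: 31.0
position: [0.5475, -0.1953, 0.189]
tool_rot: [-3.13, -0.136, 0.02]
ft_force: [0.8, 0.9, 0.6]
grip_width: 1.0
```

```bash
python3 - <<'E'
from h import *
rel([.5562,-.299,.2],np.radians(93.5))
E
```

```text
tool shift mm [ -0.5 104.  -11.9] tool x [ 0.996  0.087 -0.013] y [ 0.086 -0.996 -0.009] z [-0.013  0.008 -1.   ]
turn deg (tool axes) [-0.52  0.73  1.46]
```

step_arm --rows '[[[-0.5,0.7,1.4],[0,38,0],87],[[0,0,0],[0,38,0],87],[[0,0,0],[0,18,0],87],[[0,0,0],[0,0,20],87],[[0,0,0],[0,0,30],87],[[0,0,0],[0,0,25],87],[[0,0,0],[0,0,5],87],[[0,0,0],[0,0,0],87]]'

```text
time: 31.67
position: [0.5464, -0.3088, 0.0958]
tool_rot: [3.14, 0.065, -0.017]
ft_force: [0.0, -0.2, 0.4]
grip_width: 0.998
```

```bash
python3 - <<'E'
from h import *
rel([.5562,-.299,.038],np.radians(93.5))
w=grab("wrist");tin(w,"red");tin(w,"green");cv2.imwrite("pics/w22.png",w["frame"][:,:,::-1])
E
```

```text
tool shift mm [10.9 -9.4 57.7] tool x [ 0.999  0.041 -0.011] y [ 0.041 -0.999  0.   ] z [-0.011 -0.001 -1.   ]
turn deg (tool axes) [ 0.01  0.62 -1.14]
red x,z [0.628  0.0438] y -0.2901 n 7501
green x,z [0.5565 0.0439] y -0.2974 n 4864
```

View pics/w22.png

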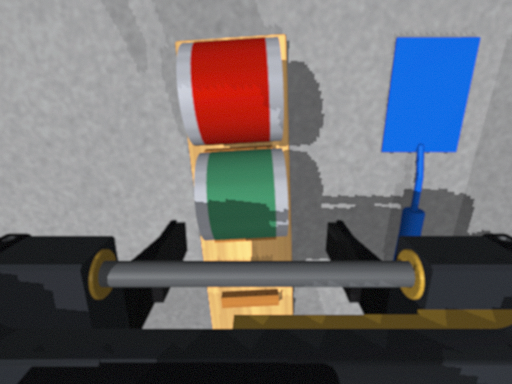

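step_arm --rows '[[[0,0.6,-1.8],[8,-9,14],87],[[0,0,0],[2,0,20],87],[[0,0,0],[0,0,15],87],[[0,0,0],[0,0,3],87],[[0,0,0],[0,0,0],87]]'

```text
time: 32.13
position: [0.5618, -0.298, 0.0505]
tool_rot: [3.134, 0.122, 0.015]
ft_force: [-0.2, -0.0, 0.0]
grip_width: 0.998
```

```bash
python3 - <<'E'
from h import *
rel([.5562,-.2985,.039],np.radians(94.3))
E
```

```text
tool shift mm [-5.8 -0.  11.5] tool x [0.997 0.078 0.009] y [ 0.078 -0.997  0.005] z [ 0.01  -0.005 -1.   ]
turn deg (tool axes) [ 0.31 -0.53  0.16]
```

step_arm --rows '[[[0.3,-0.5,0],[-5.5,0,7],80],[[0,0,0],[-0.5,0,4],65],[[0,0,0],[0,0,0],45],[[0,0,0],[0,0,0],45],[[0,0,0],[0,0,0],45],[[0,0,0],[0,0,0],45],[[0,0,0],[0,0,0],45],[[0,0,0],[0,0,0],45]]'

```text
time: 32.8
position: [0.5583, -0.2996, 0.0443]
tool_rot: [3.136, 0.122, 0.01]
ft_force: [0.5, 0.0, -1.1]
grip_width: 0.69
```

```bash
python3 - <<'E'
from h import *
rel([.5562,-.2985,.2],np.radians(94));s=status.get_state();print(s["position"],s["grip_width"]*87,s["ft_force"])
E
```

```text
tool shift mm [  -1.    -0.7 -155.7] tool x [0.997 0.078 0.006] y [ 0.078 -0.997  0.004] z [ 0.006 -0.003 -1.   ]
turn deg (tool axes) [ 0.22 -0.35  0.46]
[ 0.55827315 -0.2996486   0.04428366] 60.060560630012894 [ 0.46757846  0.02356103 -1.12880708]
```

step_arm --rows '[[[0,0,0],[0,0,-25],45],[[0,0,0],[0,0,-40],45],[[0,0,0],[0,0,-40],45],[[0,0,0],[0,0,-40],45],[[0,0,0],[2,-20,-15],45],[[0,0,0],[4,-40,0],45],[[0,0,0],[4,-40,0],45],[[0,0,0],[4,-40,0],45],[[0,0,0],[4,-40,0],45],[[0,0,0],[4,-40,0],45],[[0,0,0],[4,-40,0],45],[[0,0,0],[4,-40,0],45]]'

```text
time: 33.8
position: [0.56, -0.0024, 0.2045]
tool_rot: [3.133, 0.08, -0.008]
ft_force: [0.3, 0.6, -2.7]
grip_width: 0.689
```

```bash
python3 - <<'E'
from h import *
rel([.589,.137,.2],np.radians(93.9));s=status.get_state();print(s["position"],s["grip_width"]*87,s["ft_force"])
E
```

```text
tool shift mm [  36.1 -137.8    3.4] tool x [ 0.999  0.051 -0.006] y [ 0.051 -0.999  0.007] z [-0.005 -0.007 -1.   ]
turn deg (tool axes) [ 0.4   0.32 -0.97]
[ 0.55997901 -0.00242731  0.20454915] 59.94249578121411 [ 0.29206861  0.55387059 -2.7166469 ]
```

step_arm --rows '[[[0.4,0.3,-1],[9,-38,0],45],[[0,0,0],[9,-38,0],45],[[0,0,0],[9,-30,0],45],[[0,0,0],[5,-10,0],45],[[0,0,0],[0,0,0],45]]'

```text
time: 34.22
position: [0.5798, 0.1345, 0.2034]
tool_rot: [-3.133, -0.134, 0.004]
ft_force: [0.3, 0.1, -2.6]
grip_width: 0.687
```

```bash
python3 - <<'E'
from h import *
rel([.589,.137,.12],np.radians(93.9))
w=grab("wrist");cv2.imwrite("pics/w23.png",w["frame"][:,:,::-1])
E
```

```text
tool shift mm [ 9.5 -1.2 83.3] tool x [ 0.996  0.086 -0.002] y [ 0.086 -0.996 -0.005] z [-0.003  0.005 -1.   ]
turn deg (tool axes) [-0.31  0.14  1.01]
```

View pics/w23.png

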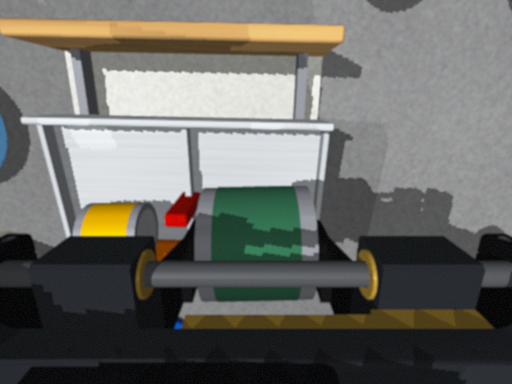

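step_arm --rows '[[[-0.3,0,1],[8,-1,15],45],[[0,0,0],[1,0,25],45],[[0,0,0],[0,0,25],45],[[0,0,0],[0,0,5],45],[[0,0,0],[0,0,0],45]]'

```text
time: 34.68
position: [0.5888, 0.1264, 0.1311]
tool_rot: [3.133, 0.093, -0.005]
ft_force: [0.0, -0.3, -2.7]
grip_width: 0.688
```

```bash
python3 - <<'E'
from h import *
rel([.588,.137,.095],np.radians(93.9))
E
```

```text
tool shift mm [ -0.1 -10.9  36.1] tool x [ 0.998  0.059 -0.003] y [ 0.059 -0.998  0.007] z [-0.003 -0.007 -1.   ]
turn deg (tool axes) [ 0.41  0.2  -0.52]
```

step_arm --rows '[[[0.4,0.2,-0.5],[0,-10,10],45],[[0,0,0],[0,-1,12],45],[[0,0,0],[0,0,10],45],[[0,0,0],[0,0,0],45]]'

```text
time: 35.02
position: [0.5897, 0.1346, 0.0991]
tool_rot: [3.139, 0.099, 0.005]
ft_force: [-0.4, -0.8, -3.5]
grip_width: 0.692
```

```bash
python3 - <<'E'
from h import *
rel([.588,.137,.083],np.radians(93.9));print(status.get_state()["ft_force"])
E
```

```text
tool shift mm [-1.6 -2.5 16. ] tool x [0.998 0.063 0.003] y [ 0.063 -0.998  0.001] z [ 0.004 -0.001 -1.   ]
turn deg (tool axes) [ 0.08 -0.2  -0.28]
[-0.38874008 -0.79569322 -3.52463423]
```

step_arm --rows '[[[0,-0.2,-0.2],[-2,-2,6],45],[[0,0,0],[-1,0,4],45]]'

```text
time: 35.18
position: [0.5874, 0.1367, 0.0894]
tool_rot: [3.139, 0.105, 0.003]
ft_force: [-0.6, 0.3, -3.3]
grip_width: 0.691
```

step_arm --rows '[[[0,0,0],[-1,0,3],45]]'

```text
time: 35.27
position: [0.5865, 0.1368, 0.0862]
tool_rot: [3.139, 0.106, 0.003]
ft_force: [1.1, 0.0, -3.3]
grip_width: 0.687
```

step_arm --rows '[[[0,0,0],[-1,0,3],45]]'

```text
time: 35.35
position: [0.5855, 0.137, 0.0831]
tool_rot: [3.139, 0.106, 0.004]
ft_force: [-0.4, -0.0, -1.7]
grip_width: 0.687
```

step_arm --rows '[[[0,0,0],[0,0,2],45]]'

```text
time: 35.43
position: [0.5864, 0.1372, 0.0827]
tool_rot: [3.138, 0.107, 0.007]
ft_force: [-2.7, -1.0, 13.8]
grip_width: 0.687
```

step_arm --rows '[[[0,0,0],[0,0,0],45],[[0,0,0],[0,0,0],63],[[0,0,0],[0,0,0],68],[[0,0,0],[0,0,0],72],[[0,0,0],[0,0,0],76],[[0,0,0],[0,0,0],76],[[0,0,0],[0,0,0],76],[[0,0,0],[0,0,-15],76],[[0,0,0],[0,0,-35],76],[[0,0,0],[0,0,-40],76],[[0,0,0],[0,0,-30],87],[[0,0,0],[0,0,0],87]]'

```text
time: 36.43
position: [0.5852, 0.1376, 0.2071]
tool_rot: [3.139, 0.108, 0.005]
ft_force: [0.0, -0.1, 1.1]
grip_width: 0.945
```

```bash
python3 - <<'E'
from h import *
rel([.628,-.293,.2],np.radians(94.3));s=status.get_state();print(s["position"],s["ft_force"])
w=grab("wrist");cv2.imwrite("pics/w24.png",w["frame"][:,:,::-1])
print(seat(tin(w,"yellow",ymin=.05),1),seat(tin(w,"green",ymin=.05),-1))
E
```

```text
tool shift mm [ 13.2 432.5   7.5] tool x [0.998 0.069 0.003] y [ 0.069 -0.998  0.001] z [ 0.003 -0.001 -1.   ]
turn deg (tool axes) [ 0.05 -0.17 -0.37]
[0.58519149 0.13758769 0.20710243] [ 0.04656654 -0.07903124  1.0743251 ]
yellow x,z [0.51   0.0766] y 0.2801 n 819
green x,z [0.5848 0.0825] y 0.1382 n 2848
[0.0478 0.004  0.0386] [0.1127 0.0014 0.0445]
```

View pics/w24.png

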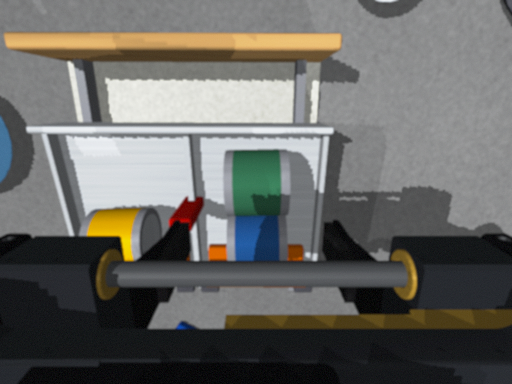

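Green rests behind blue. The last tin is red, at about (0.628, −0.293).

step_arm --rows '[[[0,0,-0.3],[1,25,0],87],[[0,0,0],[3,40,0],87],[[0,0,0],[3,40,0],87],[[0,0,0],[3,40,0],87],[[0,0,0],[3,40,0],87],[[0,0,0],[3,40,0],87],[[0,0,0],[3,40,0],87],[[0,0,0],[3,40,0],87],[[0,0,0],[3,40,0],87],[[0,0,0],[3,40,0],87],[[0,0,0],[3,30,0],87],[[0,0,0],[0,0,0],87]]'

```text
time: 37.48
position: [0.6431, -0.2866, 0.1865]
tool_rot: [-3.136, -0.136, 0.028]
ft_force: [-2.1, -1.1, -0.2]
grip_width: 1.0
```

```bash
python3 - <<'E'
from h import *
rel([.628,-.292,.1],np.radians(94.3))
E
```

```text
tool shift mm [-14.    4.3  86.8] tool x [ 0.996  0.087 -0.018] y [ 0.087 -0.996 -0.003] z [-0.018  0.002 -1.   ]
turn deg (tool axes) [-0.18  1.03  0.67]
```

step_arm --rows '[[[-0.2,1,0.6],[-14,4,10],87],[[0,0,0],[0,0,30],87],[[0,0,0],[0,0,30],87],[[0,0,0],[0,0,10],87],[[0,0,0],[0,0,0],87]]'

```text
time: 37.9
position: [0.6252, -0.2963, 0.0965]
tool_rot: [-3.137, -0.106, 0.011]
ft_force: [-0.1, 0.3, -0.3]
grip_width: 0.999
```

```bash
python3 - <<'E'
from h import *
rel([.628,-.292,.039],np.radians(94.3))
w=grab("wrist");cv2.imwrite("pics/w25.png",w["frame"][:,:,::-1])
tin(w,"red",rmax=235)
E
```

```text
tool shift mm [ 3.5 -3.9 57.5] tool x [ 0.998  0.068 -0.007] y [ 0.068 -0.998 -0.003] z [-0.007  0.002 -1.   ]
turn deg (tool axes) [-0.16  0.38 -0.42]
red x,z [0.628  0.0439] y -0.289 n 4621
```

View pics/w25.png

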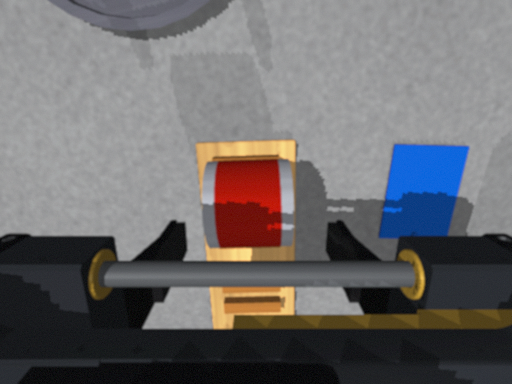

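step_arm --rows '[[[-0.2,0.4,-0.4],[2,-6,14],87],[[0,0,0],[0,0,20],87],[[0,0,0],[0,0,15],87],[[0,0,0],[0,0,3],87],[[0,0,0],[0,0,0],87]]'

```text
time: 38.37
position: [0.6319, -0.289, 0.0497]
tool_rot: [3.135, 0.122, 0.014]
ft_force: [0.5, -0.1, -0.1]
grip_width: 1.002
```

```bash
python3 - <<'E'
from h import *
rel([.628,-.290,.039],np.radians(94.3))
E
```

```text
tool shift mm [-4.   0.7 10.7] tool x [0.997 0.077 0.009] y [ 0.077 -0.997  0.004] z [ 0.009 -0.003 -1.   ]
turn deg (tool axes) [ 0.24 -0.49  0.14]
```

step_arm --rows '[[[0.2,-0.5,0],[-4,0,7],80],[[0,0,0],[-0.5,0,5],65],[[0,0,0],[0,0,0],45],[[0,0,0],[0,0,0],45],[[0,0,0],[0,0,0],45],[[0,0,0],[0,0,0],45],[[0,0,0],[0,0,0],45],[[0,0,0],[0,0,0],45]]'

```text
time: 39.03
position: [0.6295, -0.2904, 0.0409]
tool_rot: [3.136, 0.121, 0.006]
ft_force: [0.3, -0.2, -2.5]
grip_width: 0.688
```

```bash
python3 - <<'E'
from h import *
rel([.628,-.290,.2],np.radians(93.9));s=status.get_state();print(s["position"],s["grip_width"]*87,s["ft_force"])
E
```

```text
tool shift mm [  -0.8   -0.  -159.1] tool x [0.997 0.077 0.004] y [ 0.077 -0.997  0.003] z [ 0.004 -0.003 -1.   ]
turn deg (tool axes) [ 0.18 -0.22  0.52]
[ 0.62946303 -0.29041448  0.04093618] 59.86420734571136 [ 0.30610252 -0.1832876  -2.46037535]
```

step_arm --rows '[[[0,0,0],[0,0,-25],45],[[0,0,0],[0,0,-40],45],[[0,0,0],[0,0,-40],45],[[0,0,0],[0,0,-40],45],[[0,0,0],[0,-20,-20],45],[[0,0,0],[-1,-40,0],45],[[0,0,0],[-1,-40,0],45],[[0,0,0],[-1,-40,0],45],[[0,0,0],[-1,-40,0],45],[[0,0,0],[-1,-40,0],45],[[0,0,0],[-1,-40,0],45],[[0,0,0],[-1,-40,0],45]]'

```text
time: 40.03
position: [0.5963, 0.0038, 0.2077]
tool_rot: [3.133, 0.081, -0.004]
ft_force: [1.1, 0.1, -2.4]
grip_width: 0.687
```

```bash
python3 - <<'E'
from h import *
rel([.580,.281,.2],np.radians(93.9));s=status.get_state();print(s["position"],s["grip_width"]*87,s["ft_force"])
E
```

```text
tool shift mm [  -1.8 -277.7    5.5] tool x [ 0.999  0.052 -0.003] y [ 0.052 -0.999  0.008] z [-0.002 -0.008 -1.   ]
turn deg (tool axes) [ 0.45  0.17 -0.92]
[0.59626815 0.00381949 0.20769317] 59.810678585249114 [ 1.1480995   0.10331565 -2.36464744]
```

step_arm --rows '[[[0.4,0.2,-0.9],[0,-36,0],45],[[0,0,0],[0,-40,0],45],[[0,0,0],[0,-40,0],45],[[0,0,0],[0,-40,0],45],[[0,0,0],[0,-40,0],45],[[0,0,0],[0,-40,0],45],[[0,0,0],[0,-30,0],45],[[0,0,0],[0,0,0],45]]'

```text
time: 40.7
position: [0.569, 0.2912, 0.207]
tool_rot: [-3.135, -0.128, 0.001]
ft_force: [-1.5, 0.9, -1.5]
grip_width: 0.687
```

```bash
python3 - <<'E'
from h import *
rel([.580,.281,.12],np.radians(93.9));s=status.get_state();print(s["position"],s["grip_width"]*87,s["joint_positions"].round(2))
w=grab("wrist");cv2.imwrite("pics/w26.png",w["frame"][:,:,::-1])
E
```

```text
tool shift mm [10.2 11.4 86.9] tool x [ 0.997  0.081 -0.   ] y [ 0.081 -0.997 -0.004] z [-0.001  0.004 -1.   ]
turn deg (tool axes) [-0.22  0.03  0.76]
[0.56895966 0.2911777  0.20696965] 59.80294611048927 [ 0.07  0.4  -0.75  1.49  0.27  1.35 -2.2 ]
```

View pics/w26.png

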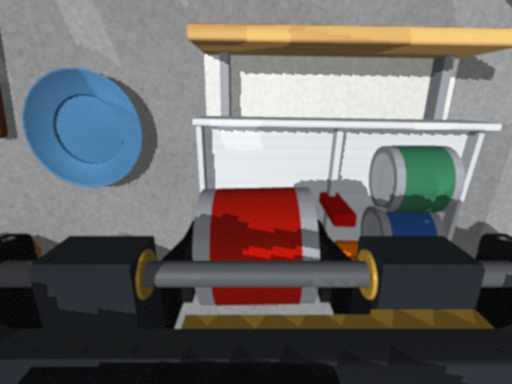

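step_arm --rows '[[[-0.2,0,0.7],[10,11,15],45],[[0,0,0],[1,0,25],45],[[0,0,0],[0,0,25],45],[[0,0,0],[0,0,5],45],[[0,0,0],[0,0,0],45]]'

```text
time: 41.17
position: [0.5872, 0.2671, 0.1309]
tool_rot: [3.13, 0.089, 0.003]
ft_force: [0.3, 0.4, -1.6]
grip_width: 0.687
```

```bash
python3 - <<'E'
from h import *
rel([.580,.281,.095],np.radians(93.9))
E
```

```text
tool shift mm [ -6.5 -14.7  35.8] tool x [0.998 0.057 0.002] y [ 0.057 -0.998  0.01 ] z [ 0.002 -0.01  -1.   ]
turn deg (tool axes) [ 0.59 -0.09 -0.63]
```

step_arm --rows '[[[0.6,0,-0.6],[-6,-14,10],45],[[0,0,0],[-1,0,12],45],[[0,0,0],[0,0,10],45],[[0,0,0],[0,0,0],45]]'

```text
time: 41.5
position: [0.5817, 0.2769, 0.0968]
tool_rot: [3.14, 0.096, 0.005]
ft_force: [-0.0, -0.3, -2.4]
grip_width: 0.689
```

```bash
python3 - <<'E'
from h import *
rel([.579,.281,.081],np.radians(93.9));print(status.get_state()["ft_force"])
E
```

```text
tool shift mm [-2.5 -4.2 15.8] tool x [0.998 0.061 0.003] y [ 0.061 -0.998  0.001] z [ 0.003 -0.    -1.   ]
turn deg (tool axes) [ 0.03 -0.19 -0.39]
[-0.0313652  -0.32307459 -2.36080788]
```

step_arm --rows '[[[0,-0.2,-0.4],[-2,-3,6],45],[[0,0,0],[-1,0,4],45]]'

```text
time: 41.67
position: [0.5792, 0.2804, 0.0871]
tool_rot: [-3.14, -0.108, -0.003]
ft_force: [0.6, 0.5, -3.2]
grip_width: 0.691
```

step_arm --rows '[[[0,0,0],[-1,0,3],45]]'

```text
time: 41.75
position: [0.5783, 0.2806, 0.0841]
tool_rot: [-3.139, -0.109, -0.003]
ft_force: [0.4, -0.2, -2.5]
grip_width: 0.687
```

step_arm --rows '[[[0,0,0],[-1,0,3],45]]'

```text
time: 41.83
position: [0.5773, 0.281, 0.0811]
tool_rot: [-3.139, -0.109, -0.004]
ft_force: [-0.3, -0.1, -1.2]
grip_width: 0.686
```

step_arm --rows '[[[0,0,0],[0,0,2],45]]'

```text
time: 41.92
position: [0.5774, 0.2811, 0.0793]
tool_rot: [-3.139, -0.11, -0.005]
ft_force: [-3.8, -2.7, 12.9]
grip_width: 0.691
```

step_arm --rows '[[[0,0,0],[0,0,0],45],[[0,0,0],[0,0,0],63],[[0,0,0],[0,0,0],68],[[0,0,0],[0,0,0],72],[[0,0,0],[0,0,0],76],[[0,0,0],[0,0,0],76],[[0,0,0],[0,0,0],76],[[0,0,0],[0,0,-15],76],[[0,0,0],[0,0,-35],76],[[0,0,0],[0,0,-40],76],[[0,0,0],[0,0,-30],76],[[0,0,0],[0,0,0],76]]'

```text
time: 42.92
position: [0.5765, 0.2816, 0.2083]
tool_rot: [-3.138, -0.112, -0.005]
ft_force: [0.4, 0.7, 0.4]
grip_width: 0.873
```

step_arm --rows '[[[0,0,0],[-20,0,0],76],[[0,0,0],[-40,0,0],76],[[0,0,0],[-40,0,0],76],[[0,0,0],[-10,20,0],76],[[0,0,0],[0,20,0],76],[[0,0,0],[0,20,0],76],[[0,0,0],[0,0,0],76]]'

```text
time: 43.5
position: [0.4672, 0.2166, 0.2153]
tool_rot: [-3.134, -0.12, -0.025]
ft_force: [0.6, -0.0, 0.1]
grip_width: 0.873
```

```bash
python3 - <<'E'
from h import *
from ov import overlay
s=status.get_state();print(s["time"],s["position"],s["ft_force"])
w=grab("wrist");np.savez("w27.npz",**w);overlay(w,.4675,.201,3.9,.038,"w27",(0,260),(50,450),2)
for n,sd in(("yellow",1),("blue",-1),("green",-1),("red",1)):
    kw=dict(ymin=.22,zhi=.12) if n=="red" else dict(ymin=.05)
    X=tin(w,n,**kw)
    if X is not None: print(seat(X,sd))
s=grab("scene");crop(s,"s5",100,270,240,420,4)
E
```

```text
43.5 [0.46716934 0.21659349 0.21531038] [ 0.60781075 -0.04822484  0.08513838]
yellow x,z [0.5102 0.0767] y 0.278 n 3072
[0.0478 0.0019 0.0387]
blue x,z [0.5193 0.0768] y 0.1333 n 3075
[0.0471 0.0009 0.0388]
green x,z [0.5851 0.0825] y 0.1379 n 3729
[0.113  0.001  0.0445]
red x,z [0.5758 0.0824] y 0.2817 n 3890
[0.1136 0.0012 0.0444]
```

View pics/w27.png

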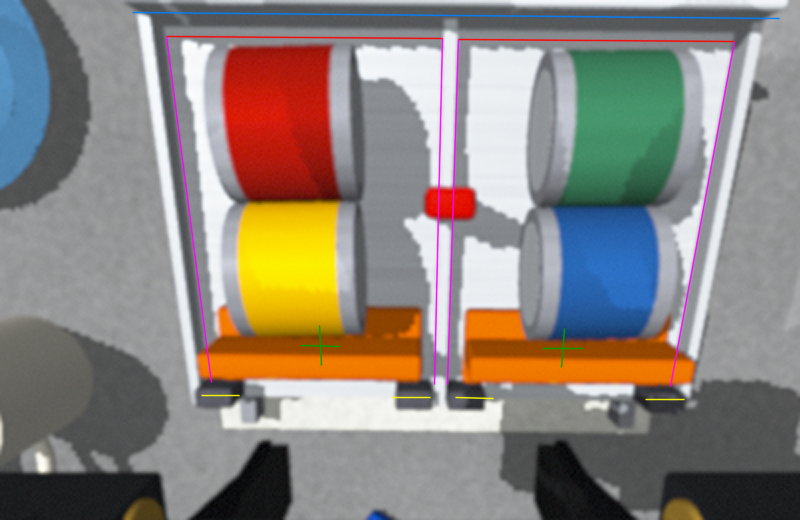

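View pics/s5.png

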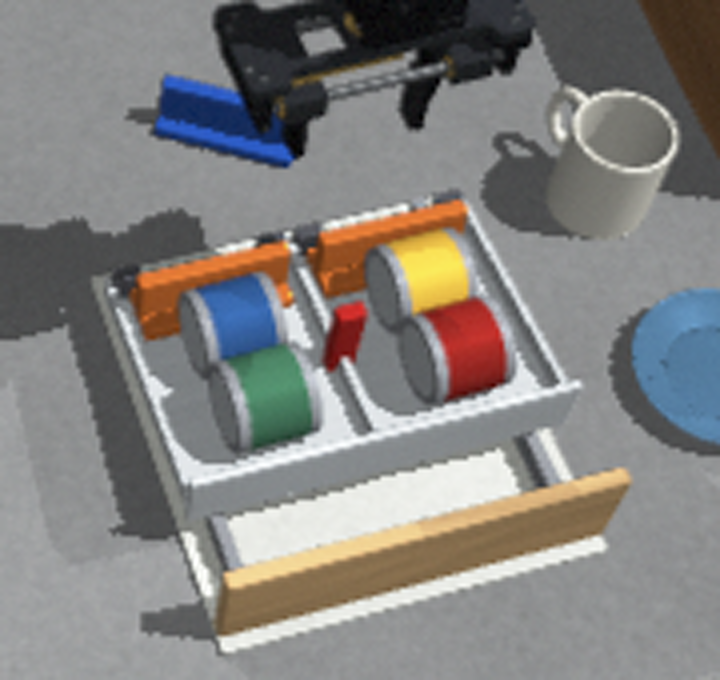

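```bash
python3 - <<'E'
from h import *
w=dict(np.load("w27.npz"));print(onplane(w,275,101.5,.115),seat(onplane(w,275,101.5,.115),0))
rel([.505,.2036,.2],np.radians(93.9))
E
```

```text
[0.54756502 0.20757969 0.115     ] [0.0803 0.0011 0.077 ]
tool shift mm [36.4 20.1 16.1] tool x [0.997 0.079 0.017] y [ 0.079 -0.997 -0.008] z [ 0.016  0.009 -1.   ]
turn deg (tool axes) [-0.46 -0.95  0.65]
```

step_arm --rows '[[[-0.4,-1,0.6],[18,7,0],40],[[0,0,0],[15,6,0],10],[[0,0,0],[0,0,10],0],[[0,0,0],[0,0,10],0],[[0,0,0],[0,0,0],0],[[0,0,0],[0,0,0],0],[[0,0,0],[0,0,0],0],[[0,0,0],[0,0,0],0],[[0,0,0],[0,0,0],0],[[0,0,0],[0,0,0],0]]'

```text
time: 44.43
position: [0.4964, 0.219, 0.1948]
tool_rot: [-3.135, -0.126, 0.005]
ft_force: [-0.2, 0.1, -0.3]
grip_width: 0.199
```

```bash
python3 - <<'E'
from h import *
rel([.508,.2036,.14],np.radians(93.9));s=status.get_state();print(s["position"],s["grip_width"])
E
```

```text
tool shift mm [10.5 16.6 54.7] tool x [ 0.997  0.08  -0.003] y [ 0.08  -0.997 -0.005] z [-0.003  0.004 -1.   ]
turn deg (tool axes) [-0.27  0.17  0.72]
[0.4964049  0.21904107 0.19475978] 0.198563033486895
```

step_arm --rows '[[[-0.3,0.2,0.7],[9,16,5],0],[[0,0,0],[1,1,20],0],[[0,0,0],[0,0,20],0],[[0,0,0],[0,0,5],0],[[0,0,0],[0,0,0],0]]'

```text
time: 44.85
position: [0.5119, 0.1993, 0.1449]
tool_rot: [3.137, 0.102, 0.012]
ft_force: [0.4, 0.6, -0.7]
grip_width: 0.013
```

```bash
python3 - <<'E'
from h import *
rel([.510,.2039,.095],np.radians(93.9));s=status.get_state();print(s["position"],s["grip_width"])
w=grab("wrist");cv2.imwrite("pics/w28.png",w["frame"][:,:,::-1])
E
```

```text
tool shift mm [-2.  -4.9 49.9] tool x [0.998 0.065 0.008] y [ 0.065 -0.998  0.003] z [ 0.008 -0.002 -1.   ]
turn deg (tool axes) [ 0.17 -0.44 -0.19]
[0.51189491 0.19925887 0.14494555] 0.013092692818418848
```

View pics/w28.png

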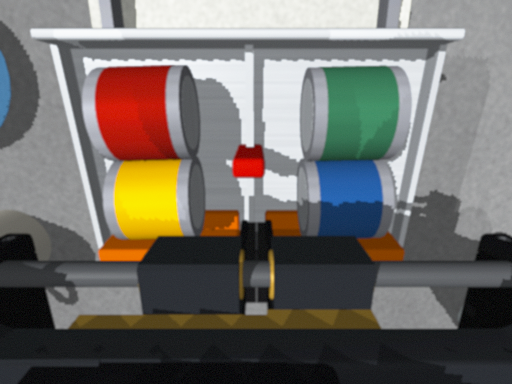

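step_arm --rows '[[[0.2,-0.4,-0.2],[-3,-4.5,12],0],[[0,0,0],[0,0,18],0],[[0,0,0],[0,0,12],0],[[0,0,0],[0,0,3],0],[[0,0,0],[0,0,0],0]]'

```text
time: 45.32
position: [0.511, 0.2047, 0.1007]
tool_rot: [-3.137, -0.106, -0.009]
ft_force: [-0.6, -0.8, 0.7]
grip_width: 0.006
```

```bash
python3 - <<'E'
from h import *
rel([.525,.2049,.095],np.radians(93.9));s=status.get_state();print(s["position"],s["ft_force"])
w=grab("wrist");cv2.imwrite("pics/w29.png",w["frame"][:,:,::-1])
s=grab("scene");crop(s,"s6",100,270,240,420,4)
E
```

```text
tool shift mm [13.9  0.8  5.7] tool x [0.998 0.068 0.005] y [ 0.068 -0.998 -0.002] z [ 0.005  0.002 -1.   ]
turn deg (tool axes) [-0.12 -0.31 -0.02]
[0.51102172 0.20474845 0.10065682] [-0.56285061 -0.790423    0.66452704]
```

View pics/w29.png

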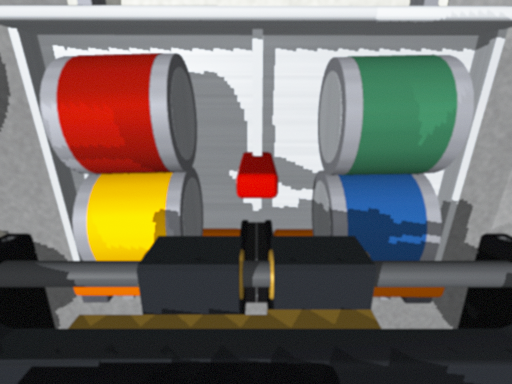

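View pics/s6.png

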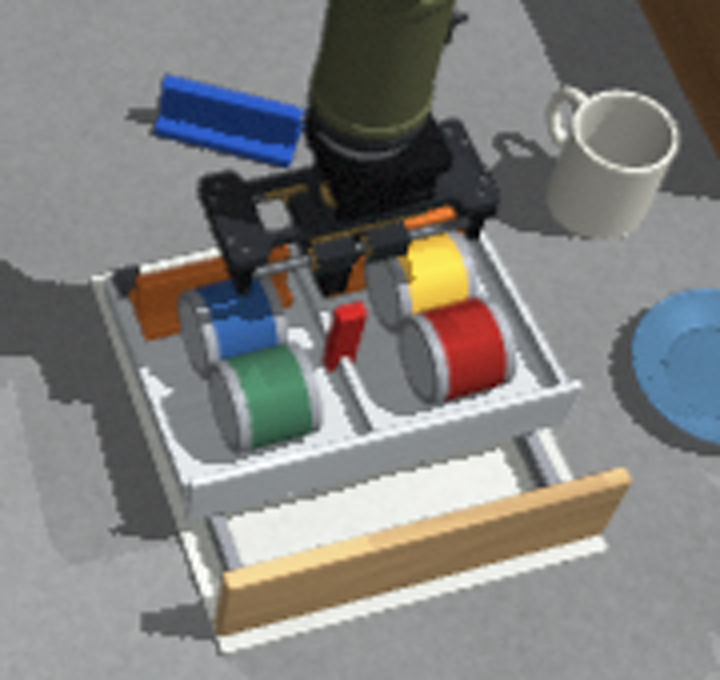

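step_arm --rows '[[[0,0,0],[6,0,3],0],[[0,0,0],[6,0,1],0],[[0,0,0],[4,0,0],0],[[0,0,0],[4,0,0],0],[[0,0,0],[4,0,0],0],[[0,0,0],[4,0,0],0],[[0,0,0],[4,0,0],0],[[0,0,0],[4,0,0],0]]'

```text
time: 46.08
position: [0.5504, 0.208, 0.0996]
tool_rot: [-3.138, -0.106, -0.009]
ft_force: [-2.5, -1.4, 0.3]
grip_width: 0.003
```

```bash
python3 - <<'E'
from h import *
s=status.get_state();p=s["position"];rel([p[0],.201+(p[0]-.4675)*.068,.097],np.radians(93.9));print(p,s["ft_force"])
E
```

```text
tool shift mm [-0.1  1.4  2.5] tool x [0.998 0.067 0.006] y [ 0.067 -0.998 -0.002] z [ 0.006  0.002 -1.   ]
turn deg (tool axes) [-0.09 -0.34 -0.04]
[0.55041588 0.20799444 0.09955062] [-2.50451358 -1.42091023  0.31661719]
```

step_arm --rows '[[[0,-0.3,0],[4,0.5,0.5],0],[[0,0,0],[4,0.5,0.5],0],[[0,0,0],[4,0,0],0],[[0,0,0],[4,0,0],0],[[0,0,0],[4,0,0],0],[[0,0,0],[4,0,0],0],[[0,0,0],[4,0,0],0],[[0,0,0],[4,0,0],0],[[0,0,0],[4,0,0],0]]'

```text
time: 46.83
position: [0.588, 0.21, 0.0988]
tool_rot: [-3.139, -0.107, 0.007]
ft_force: [-2.0, -0.6, 1.5]
grip_width: 0.007
```

```bash
python3 - <<'E'
from h import *
s=status.get_state();p=s["position"];rel([p[0],.201+(p[0]-.4675)*.068,.097],np.radians(93.9));print(p,s["ft_force"])
w=grab("wrist");cv2.imwrite("pics/w30.png",w["frame"][:,:,::-1])
E
```

```text
tool shift mm [-0.   0.9  1.8] tool x [ 0.998  0.068 -0.005] y [ 0.068 -0.998 -0.001] z [-0.005  0.001 -1.   ]
turn deg (tool axes) [-0.05  0.27  0.  ]
[0.58798178 0.21004647 0.09881204] [-1.95095922 -0.59119485  1.53547152]
```

View pics/w30.png

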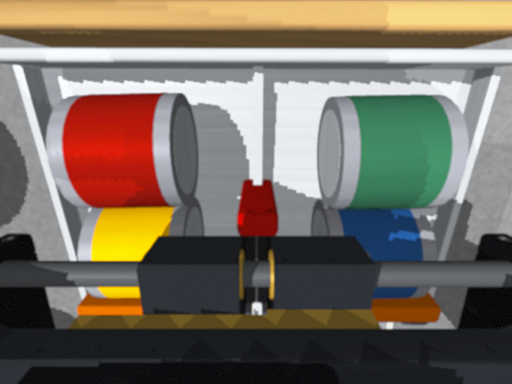

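Going well. Next I'll push slowly through the catch.

step_arm --rows '[[[0,0.2,0],[3,0,0.5],0],[[0,0,0],[3,0,0],0],[[0,0,0],[3,0,0],0],[[0,0,0],[3,0,0],0],[[0,0,0],[3,0,0],0]]'

```text
time: 47.3
position: [0.5943, 0.2105, 0.0975]
tool_rot: [3.135, 0.109, -0.036]
ft_force: [-9.9, -2.7, 7.6]
grip_width: 0.001
```

step_arm --rows '[[[0,0,0],[3,0,0],0],[[0,0,0],[3,0,0],0]]'

```text
time: 47.47
position: [0.5942, 0.2106, 0.0971]
tool_rot: [3.13, 0.111, -0.057]
ft_force: [-9.9, -1.8, 7.7]
grip_width: 0.008
```

step_arm --rows '[[[0,0,0],[3,0,0],0]]'

```text
time: 47.55
position: [0.594, 0.2106, 0.0969]
tool_rot: [3.128, 0.112, -0.067]
ft_force: [-10.4, -2.7, 7.6]
grip_width: 0.002
```

step_arm --rows '[[[0,0,0],[3,0,0],0]]'

```text
time: 47.63
position: [0.5939, 0.2106, 0.0967]
tool_rot: [3.125, 0.113, -0.078]
ft_force: [-10.5, -2.6, 7.4]
grip_width: 0.013
```

```bash
python3 - <<'E'
from h import *
s=status.get_state();p=s["position"];rel([p[0],.201+(p[0]-.4675)*.068,.097],np.radians(93.9))
w=grab("wrist");cv2.imwrite("pics/w31.png",w["frame"][:,:,::-1])
s=grab("scene");crop(s,"s7",100,270,240,420,4)
E
```

```text
tool shift mm [-0.1  1.  -0.3] tool x [ 0.996  0.072 -0.05 ] y [ 0.073 -0.997  0.011] z [-0.049 -0.015 -0.999]
turn deg (tool axes) [0.65 2.88 0.25]
```

View pics/s7.png

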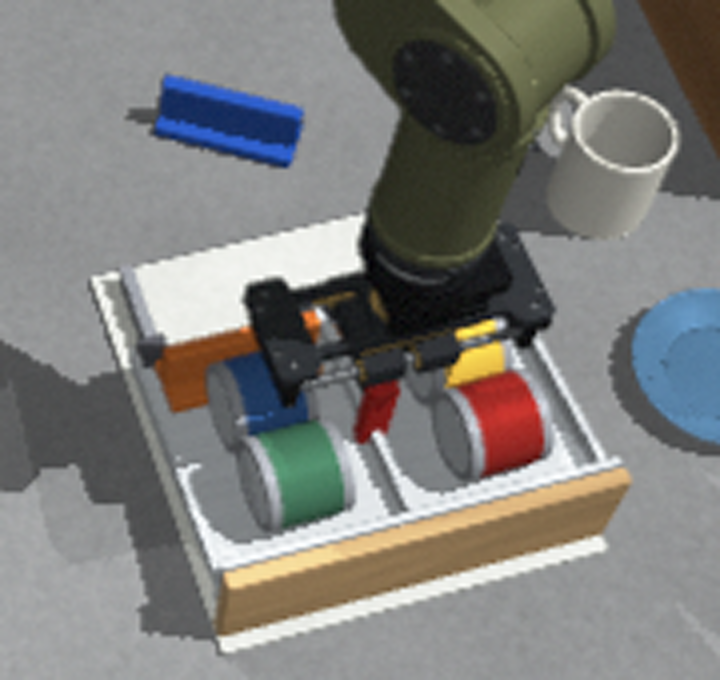

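step_arm --rows '[[[0.3,2,0],[5,0,-2],0]]'

```text
time: 47.82
position: [0.5943, 0.2107, 0.0965]
tool_rot: [3.13, 0.115, -0.042]
ft_force: [-13.4, -2.0, -3.3]
grip_width: 0.005
```

step_arm --rows '[[[0.3,2,0],[6,0,-1],0]]'

```text
time: 47.9
position: [0.5946, 0.2108, 0.096]
tool_rot: [3.134, 0.116, -0.006]
ft_force: [-19.1, -3.4, 12.3]
grip_width: 0.002
```

step_arm --rows '[[[0,2,0],[6,0,-1],0]]'

```text
time: 47.98
position: [0.5947, 0.2108, 0.0957]
tool_rot: [3.132, 0.118, 0.03]
ft_force: [-16.7, -3.0, 10.4]
grip_width: 0.007
```

```bash
python3 - <<'E'
from h import *
from ov import overlay
w=grab("wrist");np.savez("w32.npz",**w)
X=tin(w,"red",ymin=.22,zhi=.12);print(seat(X,1));X=tin(w,"green",ymin=.05);print(seat(X,-1))
a=np.radians(3.9);d=.08
overlay(w,.4675+d*np.cos(a),.201+d*np.sin(a),3.9,.038,"w32",(0,300),(30,480),1.7)
s=grab("scene");overlay(s,.4675+d*np.cos(a),.201+d*np.sin(a),3.9,.038,"s8",(130,260),(255,400),5)
E
```

```text
red x,z [0.6392 0.0824] y 0.2865 n 9995
[0.1771 0.0016 0.0444]
green x,z [0.6482 0.0825] y 0.1426 n 9505
[0.1763 0.0014 0.0445]
```

View pics/w32.png

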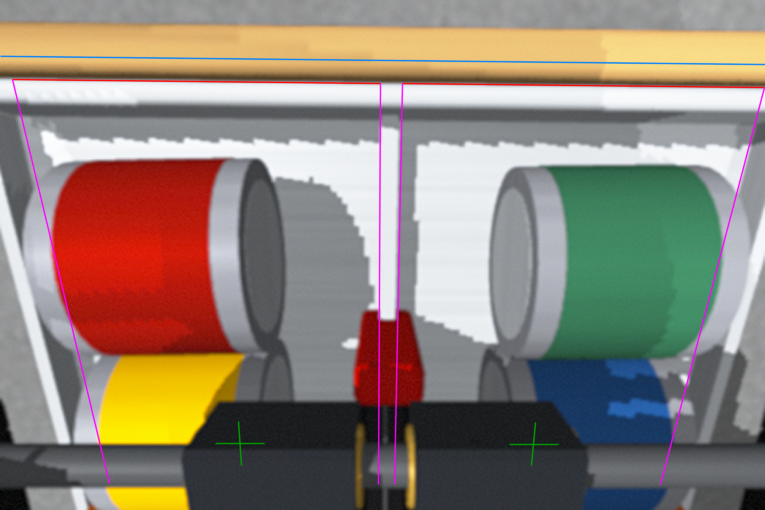

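View pics/s8.png

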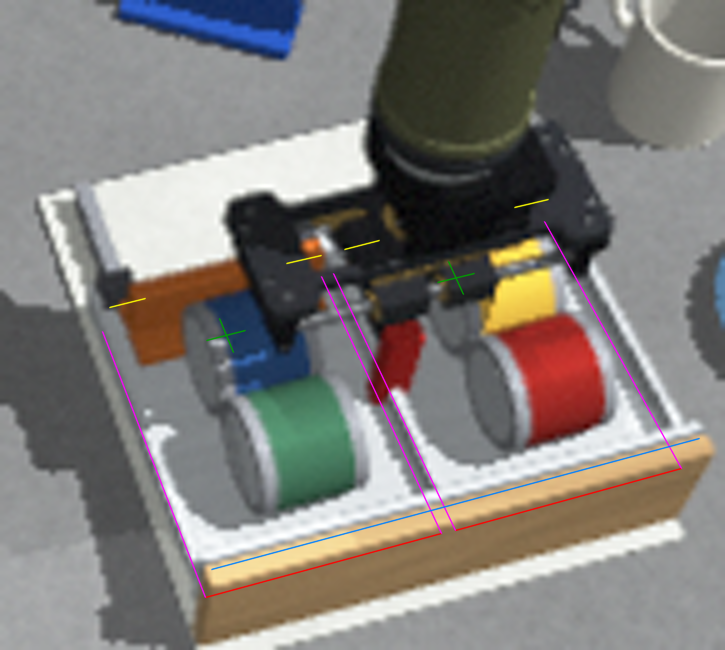

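step_arm --rows '[[[0,0,0],[8,0,-4],0]]'

```text
time: 48.17
position: [0.5946, 0.2108, 0.0963]
tool_rot: [3.128, 0.122, 0.008]
ft_force: [-15.2, 0.3, -11.2]
grip_width: 0.009
```

step_arm --rows '[[[0,0,0],[9,0,-4],0]]'

```text
time: 48.25
position: [0.5946, 0.2107, 0.0965]
tool_rot: [3.123, 0.125, -0.023]
ft_force: [-20.0, -2.9, -2.3]
grip_width: 0.008
```

```bash
python3 - <<'E'
from h import *
s=status.get_state();p=s["position"];rel([p[0],.201+(p[0]-.4675)*.068,.097],np.radians(93.9));print(s["ft_force"],s["torque"])
w=grab("wrist")
X=tin(w,"red",ymin=.22,zhi=.12);print(seat(X,1));X=tin(w,"green",ymin=.05);print(seat(X,-1))
E
```

```text
tool shift mm [-0.1  1.1 -0.5] tool x [ 0.997  0.079 -0.015] y [ 0.08  -0.997  0.015] z [-0.014 -0.017 -1.   ]
turn deg (tool axes) [0.89 0.86 0.67]
[-19.95432738  -2.90625447  -2.25293435] [-0.38375345  4.19172008 -0.09939895]
red x,z [0.6392 0.0825] y 0.2866 n 10261
[0.1771 0.0017 0.0445]
green x,z [0.6482 0.0825] y 0.1427 n 9504
[0.1763 0.0016 0.0445]
```

```bash
python3 - <<'E'
from h import *
for nm in ("top0","w32","w27"):
    im=dict(np.load(nm+".npz"));P=cloud(im).reshape(-1,3);ok=(im["range_z"].ravel()>0)
    a=np.radians(3.9)
    for side in (.06,.11):
        d=P-np.array([.4675,.201,0]);x=d[:,0]*np.cos(a)+d[:,1]*np.sin(a);y=-d[:,0]*np.sin(a)+d[:,1]*np.cos(a)
        m=ok&(abs(y-side)<.006)&(x>.12)&(x<.32)
        b=np.round(x[m]/.004).astype(int)
        print(nm,side,[(round(k*.004,3),round(float(P[m][b==k,2].max())*1000)) for k in np.unique(b)])
E
```

```text
top0 0.06 [(np.float64(0.12), 53), (np.float64(0.124), 51), (np.float64(0.128), 56), (np.float64(0.132), 53), (np.float64(0.136), 52), (np.float64(0.14), 54), (np.float64(0.144), 55), (np.float64(0.148), 56), (np.float64(0.152), 56), (np.float64(0.156), 56), (np.float64(0.16), 90), (np.float64(0.164), 97), (np.float64(0.192), 12), (np.float64(0.196), 5), (np.float64(0.2), 9), (np.float64(0.204), 6), (np.float64(0.208), 11), (np.float64(0.212), 7), (np.float64(0.216), 11), (np.float64(0.22), 9), (np.float64(0.224), 12), (np.float64(0.228), 13), (np.float64(0.232), 90), (np.float64(0.236), 98), (np.float64(0.24), 89), (np.float64(0.244), 89), (np.float64(0.248), 86), (np.float64(0.28), 3), (np.float64(0.284), 3), (np.float64(0.288), 1), (np.float64(0.292), 4), (np.float64(0.296), 2), (np.float64(0.3), 2), (np.float64(0.304), 5), (np.float64(0.308), 3), (np.float64(0.312), 1), (np.float64(0.316), 0), (np.float64(0.32), 1)]
top0 0.11 [(np.float64(0.12), 52), (np.float64(0.124), 51), (np.float64(0.128), 54), (np.float64(0.132), 55), (np.float64(0.136), 58), (np.float64(0.14), 56), (np.flo
[... 1844 characters left out ...]
2), 54), (np.float64(0.216), 55), (np.float64(0.22), 54), (np.float64(0.224), 90), (np.float64(0.228), 92), (np.float64(0.232), 90), (np.float64(0.236), 92), (np.float64(0.24), 92), (np.float64(0.244), 92), (np.float64(0.248), 91), (np.float64(0.272), 2), (np.float64(0.276), 2), (np.float64(0.28), 2)]
w27 0.06 [(np.float64(0.12), 117), (np.float64(0.124), 115), (np.float64(0.128), 115), (np.float64(0.132), 112), (np.float64(0.136), 110), (np.float64(0.14), 106), (np.float64(0.144), 100), (np.float64(0.148), 91), (np.float64(0.156), 55), (np.float64(0.16), 84), (np.float64(0.164), 91)]
w27 0.11 [(np.float64(0.152), 53), (np.float64(0.156), 55), (np.float64(0.16), 85), (np.float64(0.164), 90)]
```

step_arm --rows '[[[0.5,0.8,0.6],[-6,0,0],0],[[0,0,0],[-8,0,0],0],[[0,0,0],[-6,0,0],0],[[0,0,0],[0,0,-15],0],[[0,0,0],[0,0,-35],0],[[0,0,0],[0,0,-40],0],[[0,0,0],[0,0,-30],0],[[0,0,0],[-30,0,0],0],[[0,0,0],[-40,0,0],0],[[0,0,0],[-40,0,0],0],[[0,0,0],[-20,0,0],0],[[0,0,0],[0,0,0],0]]'

```text
time: 49.3
position: [0.4485, 0.203, 0.2331]
tool_rot: [3.137, 0.109, 0.03]
ft_force: [0.2, 1.0, 0.1]
grip_width: 0.005
```

```bash
python3 - <<'E'
from h import *
from ov import overlay
s=status.get_state();print(s["position"],s["ft_force"],s["joint_positions"].round(2))
w=grab("wrist");np.savez("w33.npz",**w);cv2.imwrite("pics/w33.png",w["frame"][:,:,::-1])
a=np.radians(3.9);d=.065
D=np.array([np.cos(a),np.sin(a),0])*d
for n,sd in(("yellow",1),("blue",-1),("green",-1),("red",1)):
    kw=dict(ymin=.22,zhi=.12) if n=="red" else dict(ymin=.05)
    X=tin(w,n,**kw)
    if X is not None: print(seat(np.array(X)-D,sd))
s=grab("scene");np.savez("scene9.npz",**s);overlay(s,.4675+D[0],.201+D[1],3.9,.038,"s9",(110,260),(255,400),4.5)
E
```

```text
[0.44852186 0.20299045 0.23313032] [0.2287916  0.99823473 0.12405196] [ 0.3  -0.   -0.78  1.82  0.01  1.31 -1.98]
yellow x,z [0.5732 0.0767] y 0.2817 n 3512
[0.046  0.0013 0.0387]
blue x,z [0.5816 0.0767] y 0.1368 n 3471
[0.0445 0.0002 0.0387]
green x,z [0.6471 0.0824] y 0.1395 n 475
[ 0.11   -0.0016  0.0444]
red x,z [0.6387 0.0817] y 0.2836 n 377
[ 0.1114 -0.0012  0.0437]
```

View pics/w33.png

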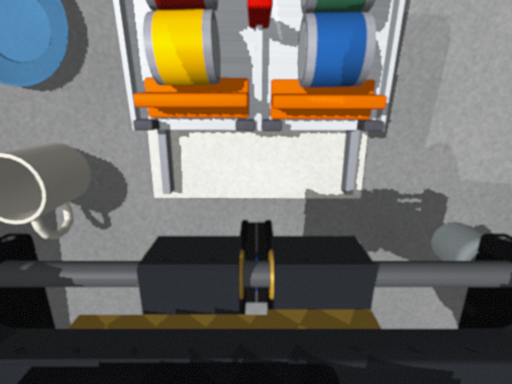

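View pics/s9.png

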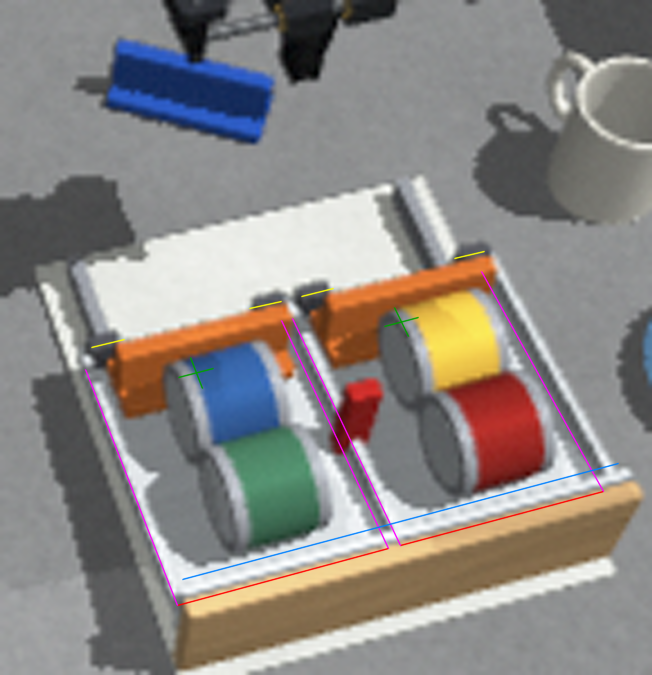

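step_arm --rows '[[[0,-1,0],[25,0,0],0],[[0,0,0],[40,0,0],0],[[0,0,0],[40,0,0],0],[[0,0,0],[40,0,0],0],[[0,0,0],[15,0,0],0],[[0,0,0],[0,0,0],0]]'

```text
time: 49.9
position: [0.6269, 0.2104, 0.2356]
tool_rot: [3.136, 0.092, 0.022]
ft_force: [-0.5, -0.4, 0.5]
grip_width: 0.006
```

```bash
python3 - <<'E'
from h import *
s=status.get_state();print(s["position"])
w=grab("wrist");np.savez("w34.npz",**w);cv2.imwrite("pics/w34.png",w["frame"][:,:,::-1])
crop(w,"w34c",0,180,90,290,4)
im=w;P=cloud(im).reshape(-1,3);a=np.radians(3.9)
d=P-np.array([.4675,.201,0]);x=d[:,0]*np.cos(a)+d[:,1]*np.sin(a);y=-d[:,0]*np.sin(a)+d[:,1]*np.cos(a)
for side in (.05,.10,-.05,-.1):
    m=(abs(y-side)<.004)&(x>.19)&(x<.27)
    b=np.round(x[m]/.002).astype(int)
    print(side,[(round(k*2),round(float(np.median(P[m][b==k,2]))*1000)) for k in np.unique(b)])
E
```

```text
[0.6269497  0.21038704 0.23558104]
0.05 [(190, 312), (192, 112), (194, 111), (196, 109), (198, 108), (200, 107), (202, 104), (204, 102), (206, 99), (208, 94), (210, 84), (212, 53), (214, 52), (216, 53), (218, 52), (220, 53), (222, 53), (224, 53), (226, 88), (228, 89), (230, 89), (232, 76), (234, 89), (236, 90), (238, 90), (240, 90), (242, 90), (244, 90), (246, 89), (250, 6), (252, 6), (254, 6), (256, 6), (258, 0), (260, 0), (262, 0), (264, 0), (266, 0), (268, 0), (270, 0)]
0.1 [(190, 111), (192, 111), (194, 109), (196, 109), (198, 107), (200, 105), (202, 103), (204, 99), (206, 96), (208, 87), (210, 52), (212, 52), (214, 53), (216, 53), (218, 53), (220, 53), (222, 54), (224, 53), (226, 88), (228, 89), (230, 89), (232, 53), (234, 89), (236, 90), (238, 90), (240, 91), (242, 90), (244, 90), (246, 90), (248, 88), (252, 6), (254, 6), (256, 6), (258, 2), (260, 0), (262, 0), (264, 0), (266, 1), (268, 0), (270, 0)]
-0.05 [(190, 312), (192, 110), (194, 109), (196, 108), (198, 106), (200, 103), (202, 101), (204, 97), (206, 92), (208, 53), (210, 52), (212, 52), (214, 52), (216, 53), (218, 53), (220, 53), (222, 53), (224, 53), (226, 88), (228, 90), (230, 89), (232, 68), (234, 89), (236, 90), (238, 91), (240, 90), (242, 90), (244, 90), (246, 90), (248, 88), (252, 6), (254, 7), (256, 6), (258, 3), (260, 1), (262, 0), (264, 0), (266, 1), (268, 0), (270, 1)]
-0.1 [(190, 112), (192, 111), (194, 110), (196, 108), (198, 106), (200, 104), (202, 102), (204, 99), (206, 95), (208, 79), (210, 53), (212, 52), (214, 52), (216, 53), (218, 53), (220, 53), (222, 53), (226, 89), (228, 89), (230, 89), (232, 76), (234, 89), (236, 90), (238, 90), (240, 90), (242, 90), (244, 90), (246, 89), (250, 6), (252, 6), (254, 6), (256, 6), (258, 0), (260, 0), (262, 0), (264, 0), (266, 0), (268, 1), (270, 0)]
```

View pics/w34.png

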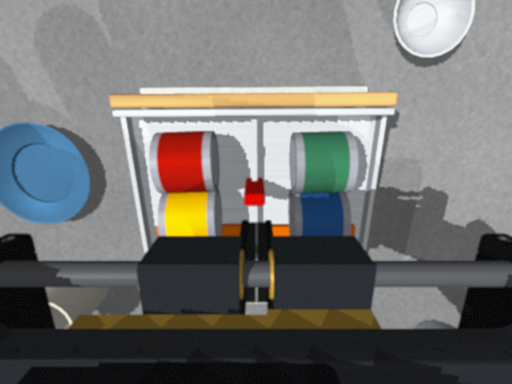

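View pics/w34c.png

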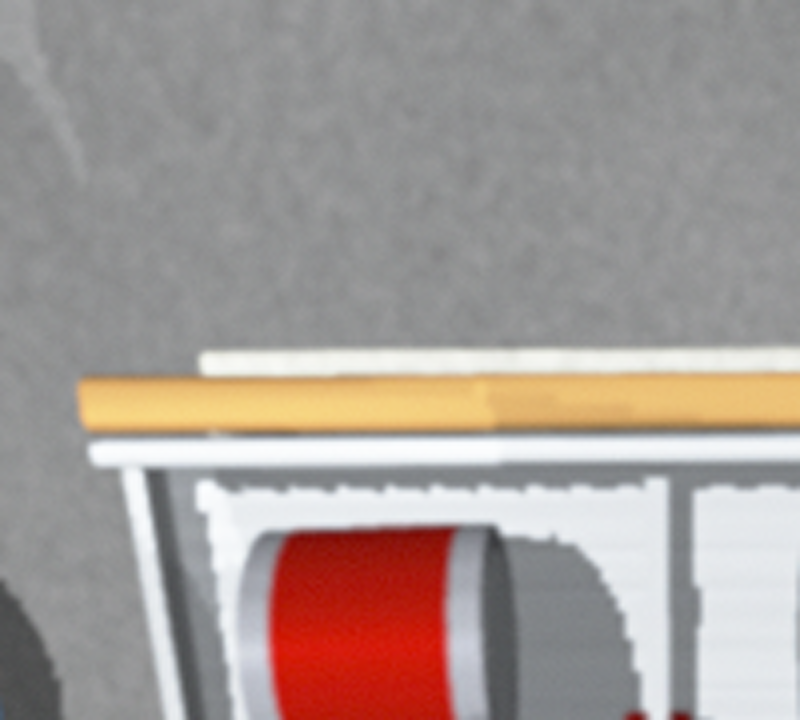

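```bash
python3 - <<'E'
from h import *
a=np.radians(3.9);D=np.array([np.cos(a),np.sin(a),0])*.063
w=dict(np.load("w33.npz"))
for sd,(u1,u2,v1,v2) in ((1,(135,249,100,99)),(-1,(272,385,101,101))):
    A=onplane(w,u1,v1,.086);B=onplane(w,u2,v2,.086);print(seat((A+B)/2-D,sd),np.linalg.norm(A-B).round(3))
t=grab("top");cv2.imwrite("pics/t9.png",t["frame"][:,:,::-1]);t0=dict(np.load("top0.npz"))
for nm,(u,v) in dict(salt=(289,240),dish=(241,107),turner=(385,150),mug=(103,236),plate=(101,182)).items():
    r=14;T=t0["frame"][v-r:v+r,u-r:u+r];S=t["frame"][v-r-12:v+r+12,u-r-12:u+r+12]
    m=cv2.matchTemplate(S,T,cv2.TM_CCOEFF_NORMED);_,b,_,l=cv2.minMaxLoc(m);print(nm,"score",round(b,3),"pixel shift",l[0]-12,l[1]-12)
w=grab("wrist")
for n in("red","green"): tin(w,n,ymin=.05 if n=="green" else .22,zhi=.12)
print(status.get_state()["ft_force"])
E
```

```text
[ 0.0003 -0.0041  0.048 ] 0.115
[-0.0008  0.0023  0.048 ] 0.114
salt score 0.692 pixel shift 1 0
dish score 0.993 pixel shift 0 0
turner score 0.989 pixel shift 0 0
mug score 0.999 pixel shift 0 0
plate score 0.991 pixel shift 0 0
red x,z [0.6389 0.0825] y 0.2865 n 2543
green x,z [0.6471 0.0825] y 0.1422 n 2415
[-0.39128319  0.7193983   0.68362524]
```

View pics/t9.png

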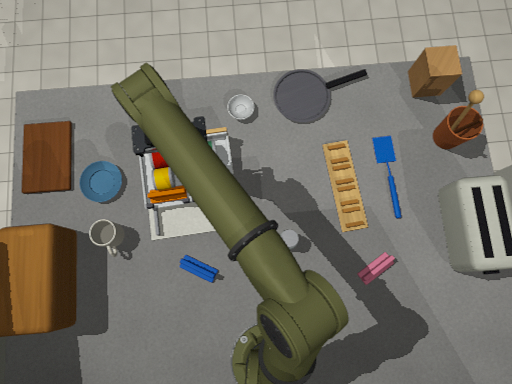

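```bash
python3 - <<'E'
from bench import order
print(order.close_job())
E
```

```text
the job is handed in; nothing more can be done
None
```

I seated one orange chock in each lane, placed all four tins behind them, pushed the shelf in by its red tab and handed the job in at about 50 s. I could not read the shelf joint directly, so "home past the catch" is inferred from the pictures and forces.

**Last checks:**

| Item | Position relative to its seat point |
|---|---|
| Left chock | x 0 mm, y -4 mm |
| Right chock | x -1 mm, y +2 mm |
| Yellow (left) and blue (right), front tins | about 46 mm behind, within 2 mm of mid-lane |
| Red (left) and green (right), rear tins | about 112 mm behind, within 2 mm of mid-lane |

- **Tins at rest:** the red and green readings stayed within about 1 mm after I let go of the tab.
- **Other things on the counter:** dish, turner, mug and plate showed no shift in the top view. The salt jar matched poorly (score 0.69) because the arm partly hid it, and its shift read as one pixel.
- **Robot:** it stood clear of everything, with the gripper closed and the wrist force about zero.

**One reading disagreed:** the tins moved only about 63 mm with the shelf, not the nominal 80 mm. The shelf's back wall now stands 1–2 mm from the wooden end board. It did not move further under a 20 N push and did not spring back when I let go. I take this as fully home, having started about 15 mm in, but it also lies near where the catch begins if the shelf really started at zero.

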